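# Lay out the repair kit on its outlined pads

### The job

Lay out the repair kit: set the tape roll, the lidded pot, the flat bit case and the screwdriver each down centred in the white outline that matches its shape and size, the same way up as now. The larger circle is for the tape roll, the smaller for the pot, the wide rectangle for the case and the narrow one for the screwdriver, these two lined up with their outlines, either way round. Leave the tea cup and the solder reel where they stand.

Things in the scene. Friction and masses are not known exactly. Their poses are not given: they have to be found in the camera images.
- tape: Roll of black insulating tape lying flat on the work surface, 57 mm across, 19 mm high, brown core; grasp it across the outside. Loose, about 50 g. Origin: centre of its underside, z up.
- pot: Small round cream pot with a dark lid (fixed shut), standing; 42 mm across the lid, 40 mm across the body, 30 mm high; grasp it across the outside. Loose, about 60 g. Origin: centre of its underside, z up.
- case: Flat dark rectangular bit case with closed lid (fixed shut), lying flat; 56 mm wide along its x, 98 mm long along its y, 28 mm high; grasp it across the 56 mm width. Loose, about 160 g. Origin: centre of its underside, z up.
- driver: Small screwdriver with red handle, lying flat; 156 mm long along its y, 11 mm thick. The 11 mm wide handle reaches from y = -22 to +66 mm, the thin shank (3 mm) from there to y = -78 mm. Its handle does not roll. Grasp the handle across x, at about y = +20 mm, near its centre of mass. Loose, about 28 g. Origin: middle of its length, at its underside, z up.
- pad_tape: Place of the tape roll: fixed flat black rubber pad, 4 mm thick, with a thin (3 mm) white outline printed on it: the larger circle, 64 mm inside; pad 84 x 84 mm. Origin: centre of the pad's underside, on the work surface; z up; the upper face is 4 mm above it.
- pad_pot: Place of the pot: fixed flat black rubber pad, 4 mm thick, with a thin (3 mm) white outline printed on it: the smaller circle, 48 mm inside; pad 70 x 70 mm. Origin: centre of the pad's underside, on the work surface; z up; the upper face is 4 mm above it.
- pad_case: Place of the bit case: fixed flat black rubber pad, 4 mm thick, with a thin (3 mm) white outline printed on it: a rectangle 66 mm (x) by 104 mm (y) inside; pad 88 x 124 mm. Origin: centre of the pad's underside, on the work surface; z up; the upper face is 4 mm above it.
- pad_driver: Place of the screwdriver: fixed flat black rubber pad, 4 mm thick, with a thin (3 mm) white outline printed on it: a narrow rectangle 20 mm (x) by 164 mm (y) inside; pad 46 x 184 mm. Origin: centre of the pad's underside, on the work surface; z up; the upper face is 4 mm above it.
- cup: Bystander: white patterned tea cup, 93 mm across, 120 mm with its handle, 59 mm high, standing loose to the right of the work. Origin: centre of its underside. Leave it alone.
- reel: Bystander: reel of solder wire with dark blue flanges, standing loose beyond the middle of the work, about 63 mm across and 60 mm high with its wire end. Origin: centre of its underside. Leave it alone.

How it is judged:
By the outcome, as a careful person would: the job done as asked, in the order asked, and still so for the second after the job is handed in, with the robot touching nothing.
It also fails if it takes over 104 s, if anything falls off the work surface, if the arm or the gripper's body presses on something with over 40 N, if the wrist force passes 120 N, or if a joint passes its speed limit or range.

### The arm

A 6-joint arm with a two-finger parallel gripper is mounted at the origin on a cart in front of the work surface, level with it; the furniture and walls round the work are solid. World frame = base frame: x ahead of the robot, y to its left, z up, the work surface at z = 0. Lengths are in m, angles in rad, forces in N, time in s.
With the tool pointing down it reaches from about 0.275 to 1 m from the base axis. Payload 8.4 kg.
Tool frame: the origin (TCP) lies midway between the tips of the shut fingers; the grasp point (between the pads) lies 19 mm behind it; z points along the fingers, y is the line along which they close (so a half turn about z gives the same grasp; the last joint's range is limited). The gripper opens to 85 mm and grips with 20 to 120 N. Pads are 22 mm wide; open, the fingers measure 114 mm over their backs; the gripper's body (76 mm by 85 mm) begins 54 mm behind the grasp point. The pads swing forward as they close: fully open they stand 13 mm farther back than shut.
Start: joints at [-1.351, 0.353, 1.633, -0, 1.155, -0.002], TCP at [0.137, -0.61, 0.201] pointing down, gripper open.
Joint ranges: [-2.63, 2.63], [-0.92, 2.1], [0.06, 2.66], [-1.3, 4.44], [0, 2.69], [-3.02, 3.02]. Speed limits (rad/s): [2.22, 2.22, 2.79, 3.14, 3.14, 3.14].

### API

Orientations are given as a 3x3 rotation matrix whose columns are the frame's x, y, z axes.
In Python, from workcell import r, cams gives the robot as it stands.
- The arm moves only by the tool play_rows, never from a script. Its argument "increments" is a list of rows, each a list of 3 entries, a list of its own where there are three numbers: the turn, a rotation vector about the tool's x, y, z in rad, then the shift along the tool's x, y, z in m, then the opening, from 0 (shut) to 1 (fully open). A call has 1 to 10 rows; each row shifts and turns the commanded pose from where the row before left it, along the tool's axes as they then stand; what a row does not reach is not made up. A row lasts 1/8 s, in which the tool goes at most 62.5 mm and 10.7 degrees, less where a joint would pass 70% of its speed; a pose out of reach is approached as far as the arm can. A call is refused whole if a number of a shift passes 0.0625 or a number of a turn 0.188, either way. A call with a gripper value outside its range is refused whole. The fingers move at their own pace and stop on an object; "newtons" is the grip in N (left out, the last holds). Time passes only in rows, so rows that do not move let the fingers close. It gives the time, the measured TCP pose, the force, the opening and the grip force at its end, in the units of the state.
- r.read_state(): the state, without advancing time (a new reading comes with each control period).
- cams.camera(name): name is "scene" or "top"; returns the picture (420x560x3 uint8, red, green, blue); there is no depth.
- cams.camera_params(name): a dict with "fx", "fy", "cx", "cy" (pixels), "cam_to_world" (4x4, takes a point from camera to world coordinates). Camera axes: x right, y down, z forward; pixel columns grow to the right and rows downward; lengths in m; the calibration is good to about 2 mm. A picture is of the moment at which its call begins. camera_params takes no time and is no camera call.
- r.close_job(): hands the job in; it is judged then, once.
The state is a dict: "t": time; "q": joint angles; "joint_vel": joint speeds; "effort": joint torques, N m; "ee_pos": TCP position; "ee_rot": TCP orientation; "wrist_force": force on the tool from outside, world axes, zero at the start; "torque": the same for the moment, N m; "width": finger opening in m; "grasp_force": force on a finger pad.
Only numpy, scipy, OpenCV 4.12 (cv2) and the standard library are available. Lean on these libraries where they do the work, as an engineer would, in place of code of your own. Each camera call takes 0.05 s, during which the arm holds its last target. There are 200 camera calls.

## Working session

There is one attempt and no reset: what is moved stays moved. The work goes in short steps, Python scripts to look and compute and a tool call to move; the robot and the scene stay as the last step left them, time stands still between calls to the robot, and variables do not carry over. Pictures are saved under pics/ and viewed, at most 14 in all, crops included, and the job is handed in when it is done.

Besides the shell and the picture viewer there is one more tool, called after "Request:" by a JSON object that holds its "method" and its "body", one argument or row to a line. play_rows: Moves the arm, as the interface text tells. Its arguments: {"type":"object","properties":{"increments":{"type":"array"},"newtons":{"type":"number"}},"required":["increments"]}

```bash
ls; mkdir -p pics
python3 - <<'E'
from workcell import r,cams
import cv2
for n in("scene","top"):
    cv2.imwrite(f"pics/{n}0.png",cams.camera(n)[:,:,::-1]); p=cams.camera_params(n); print(n,p)
print(r.read_state())
E
```

```text
pics
scene {'fx': 439.7075225493566, 'fy': 439.7075225493566, 'cx': 275.61911844727524, 'cy': 207.37115745418257, 'cam_to_world': array([[ 0.88445984,  0.40530161, -0.2312172 ,  0.88160447],
       [ 0.46645637, -0.75500258,  0.46085742, -0.66387618],
       [ 0.01221668, -0.51546262, -0.85682498,  1.07966143],
       [ 0.        ,  0.        ,  0.        ,  1.        ]])}
top {'fx': 385.5737041198085, 'fy': 385.5737041198085, 'cx': 282.46760142404463, 'cy': 202.58315613978408, 'cam_to_world': array([[-0.02402183, -0.99591877,  0.08699865,  0.48487667],
       [-0.99959995,  0.02522761,  0.01278674, -0.10130056],
       [-0.01492932, -0.08665668, -0.99612636,  1.24100125],
       [ 0.        ,  0.        ,  0.        ,  1.        ]])}
{'t': 0.1, 'q': array([-1.35141904e+00,  3.53576971e-01,  1.63405961e+00,  5.95051337e-06,
        1.15516931e+00, -2.40968199e-03]), 'joint_vel': array([-0.00244022, -0.00197357, -0.00157264,  0.0015761 ,  0.00049346,
       -0.0016711 ]), 'effort': array([ 1.60922729e-03, -6.06359982e+01, -3.42819893e+01, -1.77912528e-05,
        3.92338901e-03, -1.65126323e-05]), 'ee_pos': array([ 0.13738068, -0.60924972,  0.20053803]), 'ee_rot': array([[ 9.75506451e-01,  2.19970672e-01, -2.58712565e-04],
       [ 2.19970824e-01, -9.75505731e-01,  1.18534013e-03],
       [ 8.36447415e-06, -1.21321616e-03, -9.99999264e-01]]), 'wrist_force': array([-0.04690896,  0.26291994, -0.69349459]), 'torque': array([-0.02352443,  0.03629506, -0.0277611 ]), 'grasp_force': 0.0, 'width': 0.08536451817560084}
```

View pics/top0.png

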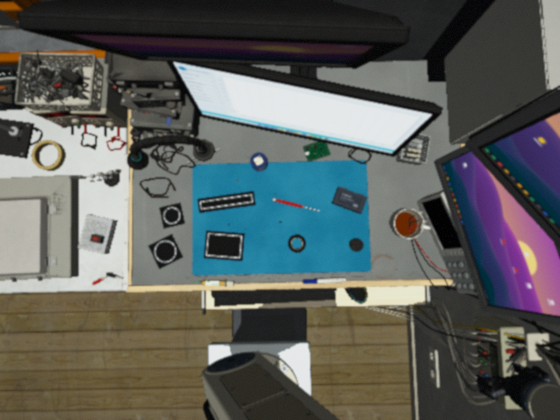

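View pics/scene0.png

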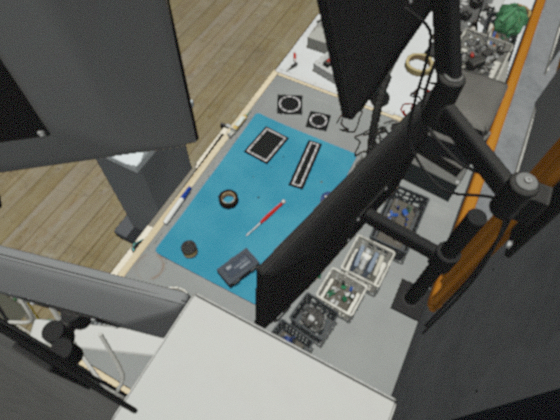

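The top view shows the pads at pot (172,215), tape (165,252), driver (227,202) and case (224,245). The objects are at tape (297,243), pot (356,244), case (349,199) and driver (295,204), with the driver's shank to the right. The bystanders are the cup (406,224) and the reel (260,161). The scene view shows the same layout, with the monitor hanging at the far side. Next I'll measure from enlarged crops.

```bash
cat > h.py <<'E'
import numpy as np,cv2
from workcell import r,cams
def ray(n,u,v):
    p=cams.camera_params(n);T=p["cam_to_world"]
    return T[:3,3],T[:3,:3]@np.array([(u-p["cx"])/p["fx"],(v-p["cy"])/p["fy"],1])
def onz(n,u,v,z):
    o,d=ray(n,u,v);return (o+d*(z-o[2])/d[2])[:2]
def proj(n,P):
    p=cams.camera_params(n);T=p["cam_to_world"];c=T[:3,:3].T@(np.array(P)-T[:3,3])
    return p["fx"]*c[0]/c[2]+p["cx"],p["fy"]*c[1]/c[2]+p["cy"]
def avg(n,k=4): return np.mean([cams.camera(n).astype(float) for _ in range(k)],0)
E
python3 - <<'E'
from h import *
t=cv2.imread("pics/top0.png");s=cv2.imread("pics/scene0.png")
cv2.imwrite("pics/tc.png",cv2.resize(t[140:290,140:340],None,fx=4,fy=4,interpolation=cv2.INTER_CUBIC))
cv2.imwrite("pics/sc.png",cv2.resize(s[80:290,150:370],None,fx=3.5,fy=2.8,interpolation=cv2.INTER_CUBIC)[:600])
for n,u,v,z in [("padpot",172,215,.004),("padtape",165,252,.004),("paddrv",227,202,.004),("padcase",224,245,.004),("tape",297,243,.019),("pot",356.5,244,.03),("case",349,199,.028),("drv",295,204,.011),("cup",406,224,.06),("reel",260,161,.06)]: print(n,onz("top",u,v,z))
for P in [(.137,-.61,.2)]: print(proj("top",P))
E
```

```text
padpot [0.5617463  0.27178288]
padtape [0.44376479 0.29416459]
paddrv [0.59933628 0.09354875]
padcase [0.46155249 0.1047513 ]
tape [ 0.46264051 -0.12832684]
pot [ 0.45534158 -0.31320141]
case [ 0.59684008 -0.29570825]
drv [ 0.58673609 -0.12549615]
cup [ 0.51304026 -0.46071246]
reel [ 0.71942817 -0.01946956]
(np.float64(487.7038150734878), np.float64(365.96957495735234))
```

View pics/tc.png

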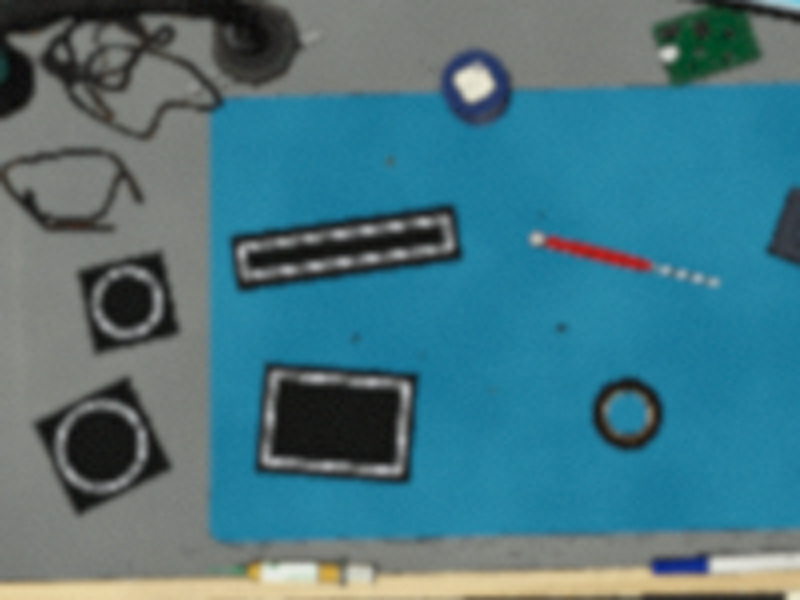

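View pics/sc.png

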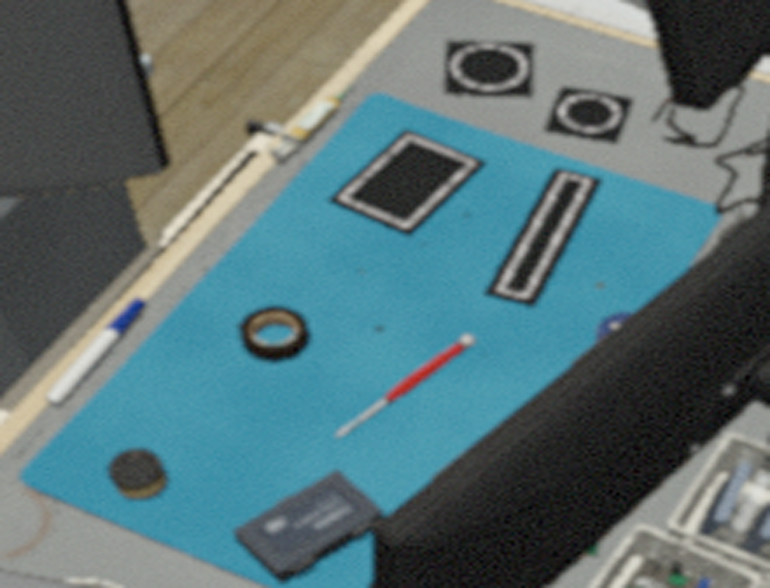

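```bash
cat > m.py <<'E'
from h import *
K=8
H={"padpot":.003,"padtape":.003,"paddrv":.003,"padcase":.003,"tape":.0095,"pot":.015,"case":.014,"drv":.0055}
def blob(n,im,P,z,rad=None,thr=None):
    """contour of the thing near world point P, in pixels (local background distance)"""
    u,v=proj(n,[P[0],P[1],z]);R=rad or 36
    x0,y0=int(u)-R,int(v)-R
    if x0<0 or y0<0:return None
    c=cv2.resize(np.clip(im[y0:y0+2*R,x0:x0+2*R],0,255).astype(np.float32),None,fx=K,fy=K,interpolation=cv2.INTER_LINEAR)
    return c,x0,y0
def mask(n,im,P,z,kind,R):
    c,x0,y0=blob(n,im,P,z,R)
    sc=c
    if kind=="pad": m=(sc.max(2)<75)
    elif kind=="drv": m=(sc[:,:,0]-sc[:,:,2]>-25)
    else:
        m=(sc[:,:,2]-sc[:,:,0]<60)
    m=m.astype(np.uint8)
    cs,_=cv2.findContours(m,cv2.RETR_EXTERNAL,cv2.CHAIN_APPROX_NONE)
    C=np.array([R*K,R*K])
    cs=[k for k in cs if cv2.contourArea(k)>K*K*20]
    k=max(cs,key=lambda k:cv2.pointPolygonTest(k,(float(C[0]),float(C[1])),True))
    return (k.reshape(-1,2)+.5)/K-.5+[x0,y0]
def world(n,k,z): return np.array([onz(n,u,v,z) for u,v in k])
def rect(W):
    (c,(w,h),a)=cv2.minAreaRect((W*1000).astype(np.float32))
    a=np.radians(a+(90 if w<h else 0))  # direction of long side
    return np.array(c)/1000,min(w,h),max(w,h),np.degrees(a)%180
E
python3 - <<'E'
from m import *
G={"padpot":(.562,.272),"padtape":(.444,.294),"paddrv":(.599,.0935),"padcase":(.4615,.105),"tape":(.4626,-.128),"pot":(.455,-.313),"case":(.597,-.296),"drv":(.587,-.1255)}
ims={n:avg(n,6) for n in("top","scene")}
np.savez("ims.npz",**ims)
R={"paddrv":40,"drv":40,"padcase":30,"case":30,"pot":16,"tape":20,"padpot":18,"padtape":22}
for k,P in G.items():
  for n in("top","scene"):
    try:
        W=world(n,mask(n,ims[n],P,H[k],"pad" if k[:3]=="pad" else k,R[k]),H[k])
        c,w,h,a=rect(W); 
        M=cv2.moments(cv2.convexHull((W*1000).astype(np.float32)))
        print(k,n,"rect",c.round(4),round(w,1),round(h,1),"ang",round(a,1),"hullcen",round(M["m10"]/M["m00"],1),round(M["m01"]/M["m00"],1))
    except Exception as e: print(k,n,e)
for n in ims:
  u,v=map(int,proj(n,(.55,-.22,0))); print(n,ims[n][v,u])
# reel / cup / monitor not needed
E
```

```text
padpot top rect [0.5615 0.2732] 69.4 69.9 ang 102.2 hullcen 561.4 273.1
padpot scene rect [0.5578 0.2739] 36.7 38.1 ang 155.8 hullcen 557.4 274.3
padtape top rect [0.4466 0.2955] 57.2 57.6 ang 178.7 hullcen 446.9 295.0
padtape scene rect [0.4422 0.2951] 52.2 53.1 ang 28.5 hullcen 442.2 295.1
paddrv top rect [0.6017 0.0975] 18.2 159.6 ang 96.7 hullcen 601.8 95.9
paddrv scene time passes only in moves, steps and waits
padcase top rect [0.4608 0.1063] 63.7 101.4 ang 83.2 hullcen 461.1 106.6
padcase scene rect [0.4564 0.1061] 58.5 94.6 ang 84.5 hullcen 456.5 106.2
tape top rect [ 0.4622 -0.1267] 54.0 55.7 ang 178.6 hullcen 462.4 -126.8
tape scene rect [ 0.459  -0.1269] 55.3 65.4 ang 135.4 hullcen 458.7 -127.1
pot top rect [ 0.4535 -0.3136] 40.4 43.2 ang 87.8 hullcen 453.8 -313.6
pot scene rect [ 0.4512 -0.3145] 40.8 55.2 ang 143.1 hullcen 451.0 -314.7
case top time passes only in moves, steps and waits
case scene rect [ 0.6185 -0.2943] 117.4 152.6 ang 7.5 hullcen 619.7 -299.2
drv top rect [ 0.5921 -0.1025] 12.8 100.1 ang 74.5 hullcen 592.0 -102.8
drv scene rect [ 0.5852 -0.1153] 14.1 130.6 ang 74.8 hullcen 586.8 -109.5
top [ 35.66666667 130.83333333 161.66666667]
scene [ 71.         151.5        171.83333333]
```

```bash
python3 - <<'E'
from m import *
ims=np.load("ims.npz")
G={"padpot":(.5595,.2735,40),"padtape":(.4445,.295,48),"paddrv":(.599,.0955,97),"padcase":(.4595,.106,70),"case":(.597,-.296,62),"drv":(.587,-.1255,80)}
for k,P in G.items():
  for n in("top","scene"):
    im=ims[n]
    h,w=im.shape[:2]
    # orthorectified patch at object mid height, 0.25 mm/px
    z=H[k]; S=220; g=.0005
    ax=(np.arange(2*S)-S)*g
    X,Y=np.meshgrid(P[0]+ax,P[1]+ax,indexing="ij")
    uv=proj(n,[0,0,0])
    p=cams.camera_params(n);T=p["cam_to_world"]
    c=(np.stack([X,Y,X*0+z],-1)-T[:3,3])@T[:3,:3]
    mu=(p["fx"]*c[...,0]/c[...,2]+p["cx"]).astype(np.float32);mv=(p["fy"]*c[...,1]/c[...,2]+p["cy"]).astype(np.float32)
    o=cv2.remap(im.astype(np.float32),mu,mv,cv2.INTER_CUBIC)
    if k in("padpot","padtape"): m=o.max(2)<95
    else: m=(o[...,2]-o[...,0]<65) if n=="top" else (o[...,2]-o[...,0]<60)
    rr=np.hypot(X-P[0],Y-P[1]); m&=rr<P[2]*.001*1.25
    N,L,st,ce=cv2.connectedComponentsWithStats(m.astype(np.uint8))
    i=1+np.argmax(st[1:,4]); yx=np.argwhere(L==i)
    Wd=np.stack([P[0]+(yx[:,0]-S)*g,P[1]+(yx[:,1]-S)*g],1)
    c0,w0,h0,a=rect(Wd)
    ev=np.linalg.eigh(np.cov(Wd.T))[1][:,1]
    print(k,n,c0.round(4),round(w0,1),round(h0,1),"ang",round(a,1),"pca",round(np.degrees(np.arctan2(ev[1],ev[0]))%180,1),"mean",Wd.mean(0).round(4))
    if n=="top" and k in("drv","case"): cv2.imwrite(f"pics/o_{k}.png",np.hstack([np.clip(o[:,:,::-1],0,255),cv2.cvtColor(((L==i)*255).astype(np.uint8),cv2.COLOR_GRAY2BGR)])[::2,::2])
E
python3 -c "
import cv2,numpy as np
cv2.imwrite('pics/o.png',np.vstack([cv2.imread('pics/o_drv.png'),cv2.imread('pics/o_case.png')]))"
```

```text
padpot top [0.5615 0.2732] 72.4 72.8 ang 102.4 pca 87.7 mean [0.5617 0.2725]
padpot scene [0.5583 0.2712] 68.8 71.1 ang 102.0 pca 37.3 mean [0.5606 0.265 ]
padtape top [0.447  0.2937] 85.3 87.5 ang 115.5 pca 103.9 mean [0.4469 0.2922]
padtape scene [0.4422 0.2949] 55.8 56.6 ang 119.2 pca 148.5 mean [0.4422 0.295 ]
paddrv top [0.6011 0.0968] 45.8 183.8 ang 96.6 pca 96.6 mean [0.6012 0.0968]
paddrv scene [0.5978 0.0963] 44.6 185.2 ang 96.7 pca 96.7 mean [0.5978 0.0963]
padcase top [0.4609 0.1059] 87.6 123.9 ang 84.3 pca 84.5 mean [0.4607 0.106 ]
padcase scene [0.4571 0.1052] 87.6 125.2 ang 84.5 pca 84.9 mean [0.4572 0.1054]
case top [ 0.6084 -0.3162] 96.6 125.3 ang 69.1 pca 80.2 mean [ 0.5962 -0.3089]
case scene [ 0.6188 -0.2942] 115.2 128.0 ang 70.2 pca 29.3 mean [ 0.6083 -0.2942]
drv top [ 0.5854 -0.1268] 15.2 155.6 ang 74.4 pca 74.8 mean [ 0.5888 -0.1144]
drv scene [ 0.5819 -0.1272] 16.3 160.3 ang 75.0 pca 75.1 mean [ 0.5844 -0.1182][ WARN:0@0.555] global loadsave.cpp:1063 imwrite_ Unsupported depth image for selected encoder is fallbacked to CV_8U.
```

View pics/o.png

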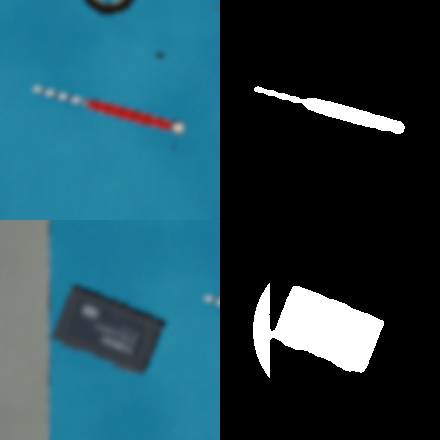

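The enlarged views show clean masks for the driver and pads. The case mask merged with the grey strip, so I'll remeasure it with a darkness threshold. I'll also triangulate the monitor corner to check clearance.

Run:
```python
from m import *
ims=np.load("ims.npz")
for n in("top","scene"):
  for th in(95,110):
    P=(.597,-.296);z=.014;S=160;g=.0005;ax=(np.arange(2*S)-S)*g
    X,Y=np.meshgrid(P[0]+ax,P[1]+ax,indexing="ij")
    p=cams.camera_params(n);T=p["cam_to_world"];c=(np.stack([X,Y,X*0+z],-1)-T[:3,3])@T[:3,:3]
    mu=(p["fx"]*c[...,0]/c[...,2]+p["cx"]).astype(np.float32);mv=(p["fy"]*c[...,1]/c[...,2]+p["cy"]).astype(np.float32)
    o=cv2.remap(ims[n].astype(np.float32),mu,mv,cv2.INTER_CUBIC)
    m=((o[...,1]<th)&(np.hypot(X-P[0],Y-P[1])<.075)).astype(np.uint8)
    m=cv2.morphologyEx(m,cv2.MORPH_OPEN,np.ones((9,9)))
    cs,_=cv2.findContours(m,0,1);k=max(cs,key=cv2.contourArea).reshape(-1,2)
    Wd=np.stack([P[0]+(k[:,1]-S)*g,P[1]+(k[:,0]-S)*g],1);c0,w,h,a=rect(Wd);print(n,th,c0.round(4),w,h,a)
def tri(a,b):
    o1,d1=ray("top",*a);o2,d2=ray("scene",*b)
    A=np.stack([d1,-d2],1);t=np.linalg.lstsq(A,o2-o1,rcond=None)[0]
    p,q=o1+d1*t[0],o2+d2*t[1];return ((p+q)/2).round(3),np.linalg.norm(p-q).round(3)
for a in[(440,108),(428,125),(405,152)]:
  for b in[(258,265),(262,318)]:print(a,b,tri(a,b))
```

```text
top 95 [ 0.5958 -0.2978] 63.35829162597656 102.06214904785156 68.28235626220703
top 110 [ 0.5958 -0.2982] 67.31455993652344 105.4749526977539 68.19859313964844
scene 95 [ 0.6186 -0.2969] 109.02244567871094 123.76502990722656 69.00714874267578
scene 110 [ 0.6176 -0.2967] 110.9597396850586 125.23970794677734 69.09202575683594
(440, 108) (258, 265) (array([ 0.74 , -0.428,  0.451]), np.float64(0.009))
(440, 108) (262, 318) (array([ 0.771, -0.47 ,  0.35 ]), np.float64(0.014))
(428, 125) (258, 265) (array([ 0.724, -0.414,  0.404]), np.float64(0.005))
(428, 125) (262, 318) (array([ 0.755, -0.459,  0.288]), np.float64(0.002))
(405, 152) (258, 265) (array([ 0.693, -0.385,  0.309]), np.float64(0.025))
(405, 152) (262, 318) (array([ 0.725, -0.431,  0.159]), np.float64(0.025))
```

Request:
{"method": "play_rows", "body": {
  "increments": [
    [[0,0,-0.17],[0,0,0],1],
    [[0,0,-0.17],[0,0,0],1],
    [[0,0,-0.17],[0,0,0],1],
    [[0,0,-0.17],[0,0,0],1],
    [[0,0,-0.17],[0,0,0],1],
    [[0,0,-0.17],[0,0,0],1],
    [[0,0,-0.17],[0,0,0],1],
    [[0,0,-0.16],[0,0,0],1]
  ],
  "newtons": 25
}}

```text
t: 1.7
ee_pos: [0.1375, -0.6097, 0.2012]
ee_rot: [[-0.006, 1.0, -0.0], [1.0, 0.006, -0.0], [-0.0, -0.0, -1.0]]
wrist_force: [-0.2, -0.7, -0.5]
width: 0.0855
grasp_force: 0.0
```

Request:
{"method": "play_rows", "body": {
  "increments": [
    [[0,0,0],[0.048,0.032,0.01],1],
    [[0,0,0],[0.048,0.032,0.01],1],
    [[0,0,0],[0.048,0.032,0.01],1],
    [[0,0,0],[0.048,0.032,0.01],1],
    [[0,0,0],[0.048,0.032,0.01],1],
    [[0,0,0],[0.048,0.032,0.01],1],
    [[0,0,0],[0.048,0.032,0.01],1],
    [[0,0,0],[0.048,0.032,0.01],1],
    [[0,0,0],[0.048,0.032,0.01],1],
    [[0,0,0],[0.048,0.032,0.01],1]
  ]
}}

```text
t: 2.95
ee_pos: [0.4582, -0.1278, 0.1013]
ee_rot: [[-0.001, 1.0, 0.001], [1.0, 0.001, -0.0], [-0.0, 0.001, -1.0]]
wrist_force: [1.0, -1.2, -0.4]
width: 0.0853
grasp_force: 0.0
```

```bash
cat > go.py <<'E'
import sys
from h import *
"""python3 go.py x y z yawdeg : turn about tool z, then shift in tool axes after the turn"""
s=r.read_state();R=s["ee_rot"];psi=np.arctan2(R[1,0],R[0,0])
x,y,z,a=map(float,sys.argv[1:]);a=np.radians(a);d=np.array([x,y,z])-s["ee_pos"]
c,n=np.cos(a),np.sin(a)
print("t",round(s["t"],2),"pos",s["ee_pos"].round(4),"yaw",round(np.degrees(psi),2),"tilt",R[:2,2].round(4),"w",round(s["width"],4),"gf",round(s["grasp_force"],1),"F",s["wrist_force"].round(1))
print("turn",round(psi-a,4),"shift",(c*d[0]+n*d[1]).round(4),(n*d[0]-c*d[1]).round(4),(-d[2]).round(4))
E
python3 go.py .4605 -.127 .004 90
```

```text
t 2.95 pos [ 0.4582 -0.1278  0.1013] yaw 90.07 tilt [ 0.0011 -0.0004] w 0.0853 gf 0.0 F [ 1.  -1.2 -0.4]
turn 0.0011 shift 0.0008 0.0023 0.0973
```

Request:
{"method": "play_rows", "body": {
  "increments": [
    [[0,0,0],[0.0008,0.0023,0.03],1],
    [[0,0,0],[0,0,0.03],1],
    [[0,0,0],[0,0,0.02],1],
    [[0,0,0],[0,0,0.016],1],
    [[0,0,0],[0,0,0],0.5],
    [[0,0,0],[0,0,0],0.5],
    [[0,0,0],[0,0,0],0.5],
    [[0,0,0],[0,0,0],0.5],
    [[0,0,0],[0,0,0],0.5]
  ]
}}

```text
t: 4.08
ee_pos: [0.4596, -0.1287, 0.0055]
ee_rot: [[-0.001, 1.0, 0.001], [1.0, 0.001, -0.0], [-0.0, 0.001, -1.0]]
wrist_force: [-0.2, 0.1, 0.7]
width: 0.0425
grasp_force: 0.0
```

```bash
python3 go.py .4605 -.127 .004 90
python3 - <<'E'
from h import *
cv2.imwrite("pics/g1.png",cv2.resize(cams.camera("scene")[120:240,160:320,::-1],None,fx=4,fy=4,interpolation=cv2.INTER_CUBIC))
E
```

```text
t 4.08 pos [ 0.4596 -0.1287  0.0055] yaw 90.05 tilt [ 0.0007 -0.0002] w 0.0425 gf 0.0 F [-0.2  0.1  0.7]
turn 0.0009 shift 0.0017 0.0009 0.0015
```

View pics/g1.png

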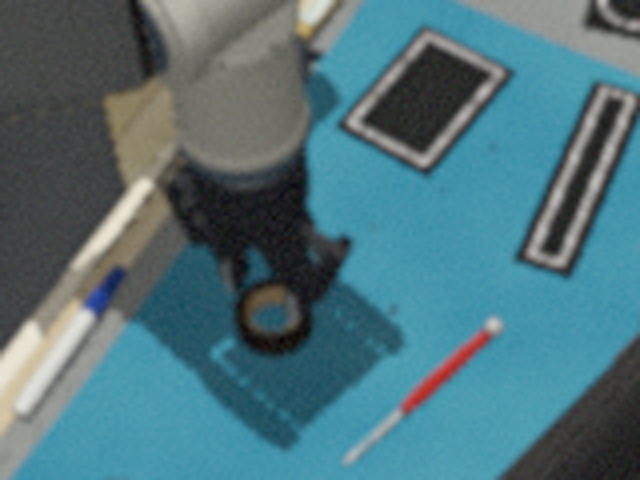

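The fingers closed to 42.5 mm without holding anything. The picture shows the tips at about (235,280) and (310,295) in the crop, above or behind the tape at (275,315). I'll project the TCP into both views to see which.

Run:
```python
from h import *
im=cams.camera("scene").copy();tp=cams.camera("top").copy()
def draw(im,n,x0,y0,f,w,h):
    o=np.ascontiguousarray(cv2.resize(im[y0:y0+h,x0:x0+w,::-1],None,fx=f,fy=f,interpolation=cv2.INTER_CUBIC))
    e=r.read_state()["ee_pos"]
    for P,c in [((.4605,-.127,0.019),(0,255,0)),(e,(0,0,255)),(e+[.022,0,0],(0,0,255)),(e-[.022,0,0],(0,0,255)),(e+[0,0,.019],(0,255,255))]:
        u,v=proj(n,P);cv2.circle(o,(int((u-x0+.5)*f),int((v-y0+.5)*f)),3,c,-1)
    return o
a=draw(im,"scene",190,150,5,80,80);b=draw(tp,"top",257,203,5,80,80)
cv2.imwrite("pics/g2.png",np.hstack([a,b]))
```

```text
(no output)
```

View pics/g2.png

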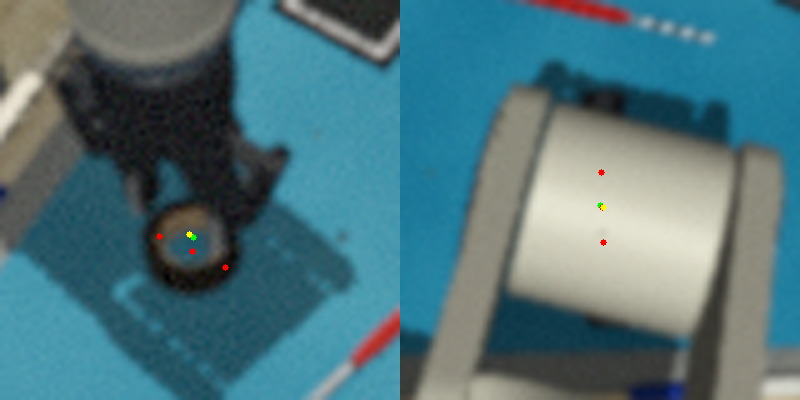

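Run:
```python
from h import *
a=avg("scene",6)[160:215,195:265]
a=255*(np.clip(a,0,160)/160)**.5
cv2.imwrite("pics/g3.png",cv2.resize(a[:,:,::-1].astype(np.uint8),None,fx=10,fy=10,interpolation=cv2.INTER_CUBIC))
e=r.read_state()["ee_pos"]
for dx in(-.021,.021):
  for z in(0,.02,.04):
    u,v=proj("scene",e+[dx,0,z]);print(dx,z,(u-195)*10,(v-160)*10)
```

```text
-0.021 0 267.66670177893417 369.89053040647093
-0.021 0.02 261.15773536295734 332.28534557828056
-0.021 0.04 254.46822478883405 293.6370771016516
0.021 0 393.13380004046365 428.48718094544125
0.021 0.02 388.3036763638063 391.39602329880205
0.021 0.04 383.3385145514336 353.26788997298564
```

View pics/g3.png

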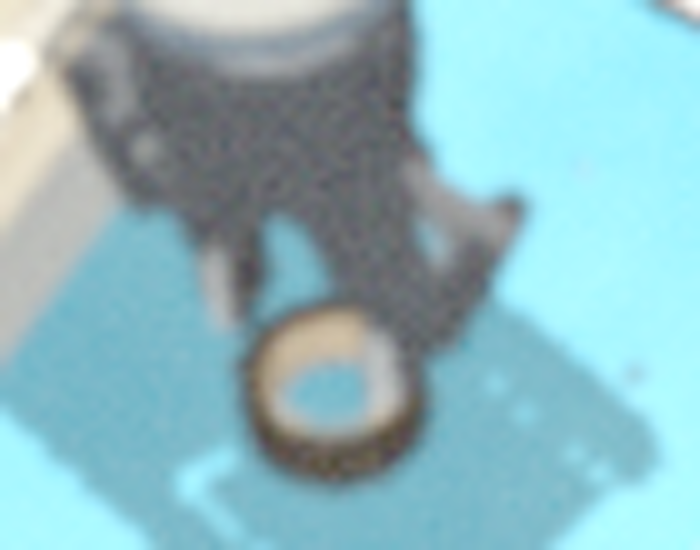

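The tape is in its original place, but black fingers on black tape are hard to tell apart. I'll lift straight up to see the fingers clear of it.

Request:
{"method": "play_rows", "body": {
  "increments": [
    [[0,0,0],[0,0,-0.02],0.5],
    [[0,0,0],[0,0,-0.03],0.5],
    [[0,0,0],[0,0,-0.03],0.5],
    [[0,0,0],[0,0,0],0.5]
  ]
}}

```text
t: 5.03
ee_pos: [0.4609, -0.129, 0.0871]
ee_rot: [[-0.001, 1.0, 0.004], [1.0, 0.001, -0.001], [-0.001, 0.004, -1.0]]
wrist_force: [-0.0, 0.3, -0.1]
width: 0.0426
grasp_force: 0.0
```

Run:
```python
from h import *
x0,y0=185,125
a=avg("scene",4)[y0:y0+90,x0:x0+90]
a=255*(np.clip(a,0,160)/160)**.5
o=cv2.resize(a[:,:,::-1].astype(np.uint8),None,fx=6,fy=6,interpolation=cv2.INTER_CUBIC)
e=r.read_state()["ee_pos"];print(e,r.read_state()["width"])
for dx in(-.021,0,.021):
    u,v=proj("scene",e+[dx,0,0]);cv2.circle(o,(int((u-x0+.5)*6),int((v-y0+.5)*6)),2,(0,0,255),-1)
cv2.imwrite("pics/g4.png",o)
```

```text
[ 0.45852508 -0.12833311  0.08424104] 0.04302315753925945
```

View pics/g4.png

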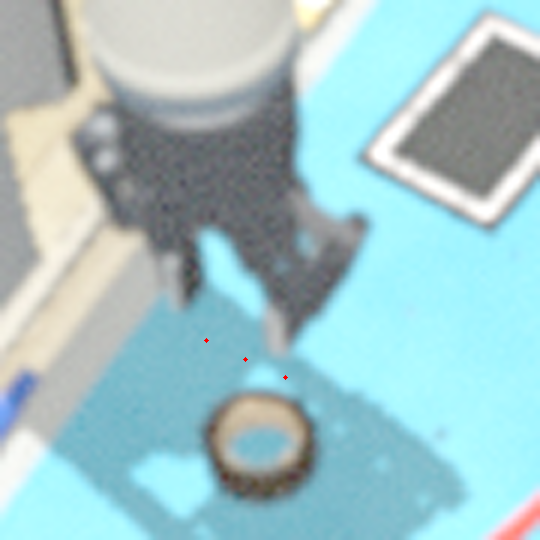

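The fingers are clear of the tape and their tips sit well above the commanded TCP: (188,305) and (280,350) in the crop, against the predicted (206,340) and (285,377). I'll estimate the tip height by casting a ray onto the gripper plane.

Run:
```python
from h import *
for p in[(280,350),(188,305),(270,335)]:
    o,d=ray("scene",p[0]/6+185-.5,p[1]/6+125-.5)
    for y in(-.1395,-.1285): print(p,y,(o+d*(y-o[1])/d[1]).round(4))
s=r.read_state();print(s["ee_pos"],s["q"].round(3),s["ee_rot"].round(4))
```

```text
(280, 350) -0.1395 [ 0.4867 -0.1395  0.1257]
(280, 350) -0.1285 [ 0.4785 -0.1285  0.1057]
(188, 305) -0.1395 [ 0.44   -0.1395  0.1282]
(188, 305) -0.1285 [ 0.4308 -0.1285  0.1083]
(270, 335) -0.1395 [ 0.4824 -0.1395  0.1342]
(270, 335) -0.1285 [ 0.4741 -0.1285  0.1144]
[ 0.45852508 -0.12833311  0.08424104] [-0.276  0.282  2.047  0.     0.814 -0.277] [[-1.0e-03  1.0e+00 -1.6e-03]
 [ 1.0e+00  1.0e-03  5.0e-04]
 [ 5.0e-04 -1.6e-03 -1.0e+00]]
```

Request:
{"method": "play_rows", "body": {
  "increments": [
    [[0,0,0],[0,0,0],0.85],
    [[0,0,0],[0,0,0],0.85],
    [[0,0,0],[0,0,0.03],0.85],
    [[0,0,0],[0,0,0.03],0.85],
    [[0,0,0],[0,0,0.02],0.85],
    [[0,0,0],[0,0,0.005],0.85],
    [[0,0,0],[0,0,0.005],0.85],
    [[0,0,0],[0,0,0],0.85]
  ]
}}

```text
t: 6.22
ee_pos: [0.4596, -0.1286, -0.0045]
ee_rot: [[-0.001, 1.0, 0.0], [1.0, 0.001, -0.0], [-0.0, 0.0, -1.0]]
wrist_force: [-0.7, -1.0, 0.5]
width: 0.0726
grasp_force: 0.0
```

Request:
{"method": "play_rows", "body": {
  "increments": [
    [[0,0,0],[0,0,0.002],0.8],
    [[0,0,0],[0,0,0.002],0.8],
    [[0,0,0],[0,0,0],0.8]
  ]
}}

```text
t: 6.6
ee_pos: [0.4593, -0.1286, -0.0088]
ee_rot: [[-0.001, 1.0, 0.0], [1.0, 0.001, -0.0], [-0.0, 0.0, -1.0]]
wrist_force: [0.2, -0.9, 0.2]
width: 0.0685
grasp_force: 0.0
```

Request:
{"method": "play_rows", "body": {
  "increments": [
    [[0,0,0],[0,0,0.002],0.8],
    [[0,0,0],[0,0,0.002],0.8],
    [[0,0,0],[0,0,0],0.8]
  ]
}}

```text
t: 6.98
ee_pos: [0.4591, -0.1285, -0.013]
ee_rot: [[-0.001, 1.0, -0.0], [1.0, 0.001, 0.0], [0.0, -0.0, -1.0]]
wrist_force: [-1.0, -0.5, -1.1]
width: 0.0683
grasp_force: 0.0
```

Request:
{"method": "play_rows", "body": {
  "increments": [
    [[0,0,0],[0,0,0],0.55],
    [[0,0,0],[0,0,0],0.55],
    [[0,0,0],[0,0,0],0.55],
    [[0,0,0],[0,0,0],0.55]
  ]
}}

```text
t: 7.48
ee_pos: [0.4593, -0.1286, -0.0128]
ee_rot: [[-0.001, 1.0, 0.0], [1.0, 0.001, 0.0], [0.0, 0.0, -1.0]]
wrist_force: [-0.1, 0.2, -0.1]
width: 0.047
grasp_force: 0.0
```

Run:
```python
from h import *
x0,y0=190,150
a=avg("scene",4)[y0:y0+70,x0:x0+80]
a=255*(np.clip(a,0,160)/160)**.5
o=cv2.resize(a[:,:,::-1].astype(np.uint8),None,fx=7,fy=7,interpolation=cv2.INTER_CUBIC)
e=r.read_state()["ee_pos"];print(e)
for dx in(-.023,0,.023):
  for z in (0,.02):
    u,v=proj("scene",e+[dx,0,z]);cv2.circle(o,(int((u-x0+.5)*7),int((v-y0+.5)*7)),2,(0,0,255),-1)
cv2.imwrite("pics/g5.png",o)
```

```text
[ 0.45929178 -0.12856548 -0.01281897]
```

View pics/g5.png

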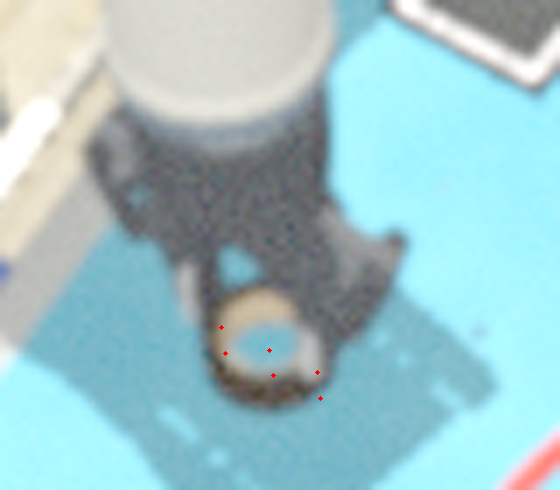

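The grey right fingertip lies over the tape's right rim at (318,370). So the tips are still above the tape, and the real tip sits further behind the reported TCP than I assumed. I'll open, descend further and watch the force.

Request:
{"method": "play_rows", "body": {
  "increments": [
    [[0,0,0],[0,0,-0.01],0.9],
    [[0,0,0],[0,0,0],0.9],
    [[0,0,0],[0,0,0],0.9],
    [[0,0,0],[0,0,0.01],0.9],
    [[0,0,0],[0,0,0.003],0.85],
    [[0,0,0],[0,0,0.003],0.85],
    [[0,0,0],[0,0,0],0.85]
  ]
}}

```text
t: 8.55
ee_pos: [0.459, -0.1285, -0.0192]
ee_rot: [[-0.001, 1.0, -0.001], [1.0, 0.001, 0.0], [0.0, -0.001, -1.0]]
wrist_force: [0.4, -0.3, -0.4]
width: 0.0724
grasp_force: 0.0
```

Request:
{"method": "play_rows", "body": {
  "increments": [
    [[0,0,0],[0,0,0.002],0.85],
    [[0,0,0],[0,0,0.002],0.85],
    [[0,0,0],[0,0,0],0.85]
  ]
}}

```text
t: 8.93
ee_pos: [0.4592, -0.1285, -0.0229]
ee_rot: [[-0.001, 1.0, -0.0], [1.0, 0.001, 0.0], [0.0, -0.0, -1.0]]
wrist_force: [-0.1, 0.8, 0.0]
width: 0.0724
grasp_force: 0.0
```

Request:
{"method": "play_rows", "body": {
  "increments": [
    [[0,0,0],[0,0,0],0.6],
    [[0,0,0],[0,0,0],0.6],
    [[0,0,0],[0,0,0],0.6],
    [[0,0,0],[0,0,0],0.6]
  ]
}}

```text
t: 9.43
ee_pos: [0.4594, -0.1286, -0.0225]
ee_rot: [[-0.001, 1.0, 0.0], [1.0, 0.001, -0.0], [-0.0, 0.0, -1.0]]
wrist_force: [-1.8, 0.4, 5.9]
width: 0.0549
grasp_force: 25.5
```

Request:
{"method": "play_rows", "body": {
  "increments": [
    [[0,0,0],[0,0,-0.01],0.5],
    [[0,0,0],[0,0,-0.02],0.5],
    [[0,0,0],[0,0,-0.03],0.5],
    [[0,0,0],[0,0,-0.03],0.5],
    [[0,0,0],[0,0,0],0.5],
    [[0,0,0],[0,0,0],0.5]
  ]
}}

```text
t: 10.18
ee_pos: [0.459, -0.1285, 0.067]
ee_rot: [[-0.001, 1.0, -0.0], [1.0, 0.001, 0.0], [0.0, -0.0, -1.0]]
wrist_force: [-0.4, -0.1, -1.0]
width: 0.0546
grasp_force: 26.9
```

```bash
python3 go.py .4445 .295 .07 90
python3 - <<'E'
from h import *
x0,y0=185,110
a=avg("scene",4)[y0:y0+100,x0:x0+100]
a=255*(np.clip(a,0,160)/160)**.5
o=cv2.resize(a[:,:,::-1].astype(np.uint8),None,fx=6,fy=6,interpolation=cv2.INTER_CUBIC)
e=r.read_state()["ee_pos"]
for dx in(-.0275,0,.0275):
    u,v=proj("scene",e+[dx,0,0]);cv2.circle(o,(int((u-x0+.5)*6),int((v-y0+.5)*6)),2,(0,0,255),-1)
cv2.imwrite("pics/g6.png",o)
E
```

```text
t 10.18 pos [ 0.459  -0.1285  0.067 ] yaw 90.06 tilt [-0.0001  0.    ] w 0.0546 gf 26.9 F [-0.4 -0.1 -1. ]
turn 0.001 shift 0.4235 -0.0145 -0.003
```

View pics/g6.png

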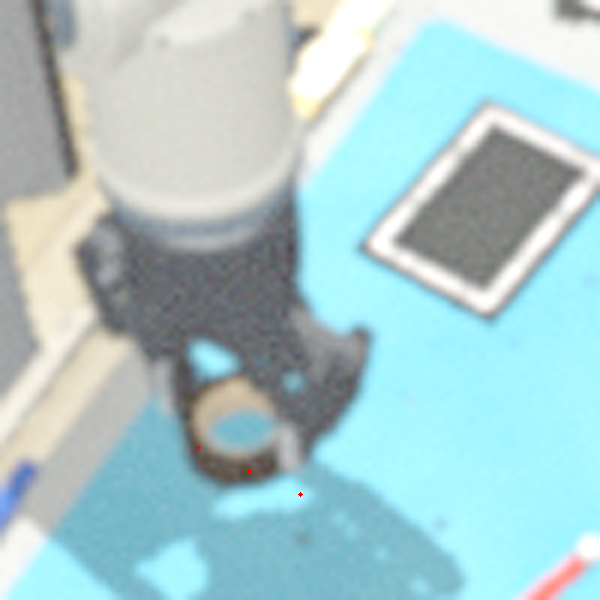

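The tape is held level in the fingertips, so I'll carry it to the larger circle.

Request:
{"method": "play_rows", "body": {
  "increments": [
    [[0,0,0],[0.03,-0.0018,0],0.5],
    [[0,0,0],[0.049,-0.0018,0],0.5],
    [[0,0,0],[0.049,-0.0018,0],0.5],
    [[0,0,0],[0.049,-0.0018,0],0.5],
    [[0,0,0],[0.049,-0.0018,0],0.5],
    [[0,0,0],[0.049,-0.0018,0],0.5],
    [[0,0,0],[0.049,-0.0018,0],0.5],
    [[0,0,0],[0.049,-0.0018,0],0.5],
    [[0,0,0],[0.049,-0.0014,0],0.5],
    [[0,0,0],[0,0,0],0.5]
  ]
}}

```text
t: 11.62
ee_pos: [0.4429, 0.2964, 0.0666]
ee_rot: [[-0.004, 1.0, 0.0], [1.0, 0.004, 0.001], [0.001, 0.0, -1.0]]
wrist_force: [-0.1, -0.3, -0.8]
width: 0.0548
grasp_force: 26.9
```

Request:
{"method": "play_rows", "body": {
  "increments": [
    [[0,0,0],[0,0,0],0.5],
    [[0,0,0],[0,0,0],0.5]
  ]
}}

```text
t: 11.88
ee_pos: [0.4428, 0.2922, 0.0668]
ee_rot: [[-0.0, 1.0, -0.001], [1.0, 0.0, -0.001], [-0.001, -0.001, -1.0]]
wrist_force: [0.4, 0.7, -0.7]
width: 0.0545
grasp_force: 26.9
```

```bash
python3 go.py .4432 .2933 -.0175 90
```

```text
t 11.88 pos [0.4428 0.2922 0.0668] yaw 90.0 tilt [-0.001  -0.0008] w 0.0545 gf 26.9 F [ 0.4  0.7 -0.7]
turn 0.0 shift 0.0011 0.0004 0.0843
```

Request:
{"method": "play_rows", "body": {
  "increments": [
    [[0,0,0],[0.001,0.0004,0.025],0.5],
    [[0,0,0],[0,0,0.025],0.5],
    [[0,0,0],[0,0,0.02],0.5],
    [[0,0,0],[0,0,0.006],0.5],
    [[0,0,0],[0,0,0.004],0.5],
    [[0,0,0],[0,0,0.002],0.5],
    [[0,0,0],[0,0,0.001],0.5],
    [[0,0,0],[0,0,0],0.5]
  ]
}}

```text
t: 12.88
ee_pos: [0.4437, 0.2945, -0.0155]
ee_rot: [[-0.001, 1.0, 0.0], [1.0, 0.001, 0.0], [0.0, 0.0, -1.0]]
wrist_force: [0.1, 0.2, -0.3]
width: 0.0549
grasp_force: 26.9
```

Request:
{"method": "play_rows", "body": {
  "increments": [
    [[0,0,0],[0,0,0.001],0.5],
    [[0,0,0],[0,0,0.001],0.5],
    [[0,0,0],[0,0,0.0005],0.5],
    [[0,0,0],[0,0,0],0.5]
  ]
}}

```text
t: 13.38
ee_pos: [0.4434, 0.2944, -0.0184]
ee_rot: [[-0.001, 1.0, -0.0], [1.0, 0.001, -0.0], [-0.0, -0.0, -1.0]]
wrist_force: [-0.6, -0.5, -0.3]
width: 0.0548
grasp_force: 26.9
```

```bash
python3 go.py .4432 .2933 -.0175 90
```

```text
t 13.38 pos [ 0.4434  0.2944 -0.0184] yaw 90.06 tilt [-0.0001 -0.    ] w 0.0548 gf 26.9 F [-0.6 -0.5 -0.3]
turn 0.001 shift -0.0011 -0.0002 -0.0009
```

Request:
{"method": "play_rows", "body": {
  "increments": [
    [[0,0,0],[-0.001,0,0],0.5],
    [[0,0,0],[0,0,0.0005],0.5],
    [[0,0,0],[0,0,0.0005],0.5],
    [[0,0,0],[0,0,0],0.5]
  ]
}}

```text
t: 13.88
ee_pos: [0.4435, 0.2933, -0.0185]
ee_rot: [[-0.001, 1.0, 0.0], [1.0, 0.001, -0.0], [-0.0, 0.0, -1.0]]
wrist_force: [-2.5, -2.8, 12.3]
width: 0.055
grasp_force: 28.0
```

Contact made (12 N). I'll release a little, rise and look.

Request:
{"method": "play_rows", "body": {
  "increments": [
    [[0,0,0],[0,0,-0.0005],0.5],
    [[0,0,0],[0,0,0],0.75],
    [[0,0,0],[0,0,0],0.85],
    [[0,0,0],[0,0,0],0.9],
    [[0,0,0],[0,0,-0.02],0.9],
    [[0,0,0],[0,0,-0.04],1],
    [[0,0,0],[0,0,-0.05],1],
    [[0,0,0],[-0.05,0,0],1],
    [[0,0,0],[-0.05,0,0],1],
    [[0,0,0],[-0.05,0,0],1]
  ]
}}

```text
t: 15.12
ee_pos: [0.4435, 0.1422, 0.0914]
ee_rot: [[-0.002, 1.0, 0.001], [1.0, 0.002, 0.0], [0.0, 0.001, -1.0]]
wrist_force: [0.5, 0.1, 0.0]
width: 0.0854
grasp_force: 0.0
```

Request:
{"method": "play_rows", "body": {
  "increments": [
    [[0,0,0],[-0.058,0,0],1],
    [[0,0,0],[-0.058,0,0],1],
    [[0,0,0],[-0.058,0,0],1],
    [[0,0,0],[-0.058,0,0],1],
    [[0,0,0],[-0.058,0,0],1],
    [[0,0,0],[-0.058,0.002,0],1],
    [[0,0,0],[-0.058,0.003,0],1],
    [[0,0,0],[-0.05,0.004,0],1],
    [[0,0,0],[0,0,0],1]
  ]
}}

```text
t: 16.25
ee_pos: [0.4535, -0.316, 0.0912]
ee_rot: [[0.002, 1.0, 0.001], [1.0, -0.002, -0.001], [-0.001, 0.001, -1.0]]
wrist_force: [0.6, 1.5, -1.1]
width: 0.0854
grasp_force: 0.0
```

```bash
python3 go.py .4515 -.314 .02 90
cat > orth.py <<'E'
from m import *
def orth(n,im,P,z,S=.06,g=.0005):
    k=int(S/g);ax=(np.arange(2*k)-k)*g
    X,Y=np.meshgrid(P[0]+ax,P[1]+ax,indexing="ij")
    p=cams.camera_params(n);T=p["cam_to_world"];c=(np.stack([X,Y,X*0+z],-1)-T[:3,3])@T[:3,:3]
    f=lambda i,a,b:(p[a]*c[...,i]/c[...,2]+p[b]).astype(np.float32)
    return cv2.remap(im.astype(np.float32),f(0,"fx","cx"),f(1,"fy","cy"),cv2.INTER_CUBIC),X,Y
E
python3 - <<'E'
from orth import *
P=(.4445,.295);L=[]
for n in("top","scene"):
    im=avg(n,6)
    o,X,Y=orth(n,im,P,.004)
    # brown core: red-blue high ; ring: bright, neutral
    o2,_,_=orth(n,im,P,.023)
    rr=np.hypot(X-P[0],Y-P[1])
    core=(o2[...,0]-o2[...,2]>25)&(rr<.03)
    ring=(o.min(2)>110)&(rr<.043)&(rr>.026)
    for nm,m in(("core@top",core),("ring",ring)):
        q=np.argwhere(m)
        if len(q)>20:
            (cx,cy),rad=cv2.minEnclosingCircle(q.astype(np.float32)); print(n,nm,len(q),P[0]-.06+cx*.0005,P[1]-.06+cy*.0005,rad*.5)
    L+=[o,o2]
cv2.imwrite("pics/p1.png",np.clip(np.hstack(L)[...,::-1],0,255).astype(np.uint8)[:,:])
E
```

```text
t 16.25 pos [ 0.4535 -0.316   0.0912] yaw 89.87 tilt [ 0.0012 -0.0013] w 0.0854 gf 0.0 F [ 0.6  1.5 -1.1]
turn -0.0023 shift 0.002 -0.002 0.0712
top core@top 2505 0.4456218795776367 0.29564107513427734 21.908946990966797
top ring 2258 0.4421323089599609 0.2960532417297363 41.48046112060547
scene core@top 4077 0.44308798599243165 0.2940347442626953 22.722166061401367
scene ring 5183 0.4458563346862793 0.2955361976623535 41.57369613647461
```

View pics/p1.png

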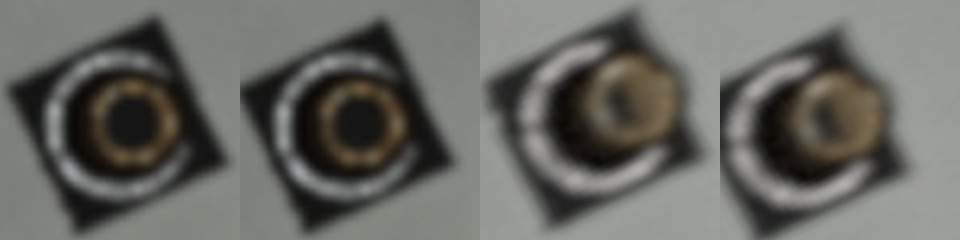

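By direct comparison in the top view, the tape core is within about 1 mm of its ring. Next is the pot.

Request:
{"method": "play_rows", "body": {
  "increments": [
    [[0,0,0],[0.002,-0.0025,0],1],
    [[0,0,0],[0,0,0.03],1],
    [[0,0,0],[0,0,0.03],0.9],
    [[0,0,0],[0,0,0.03],0.8],
    [[0,0,0],[0,0,0.01],0.8],
    [[0,0,0],[0,0,0.005],0.8],
    [[0,0,0],[0,0,0.003],0.8],
    [[0,0,0],[0,0,0],0.8]
  ]
}}

```text
t: 17.85
ee_pos: [0.451, -0.3109, -0.0162]
ee_rot: [[-0.001, 1.0, 0.001], [1.0, 0.001, -0.001], [-0.001, 0.001, -1.0]]
wrist_force: [0.9, -0.3, 0.4]
width: 0.0682
grasp_force: 0.0
```

Request:
{"method": "play_rows", "body": {
  "increments": [
    [[0,0,0],[0,0,0],0.4],
    [[0,0,0],[0,0,0],0.4],
    [[0,0,0],[0,0,0],0.4],
    [[0,0,0],[0,0,0],0.4],
    [[0,0,0],[0,0,0],0.4]
  ]
}}

```text
t: 18.48
ee_pos: [0.4509, -0.3108, -0.0161]
ee_rot: [[-0.001, 1.0, 0.001], [1.0, 0.001, -0.0], [-0.0, 0.001, -1.0]]
wrist_force: [-1.4, 1.2, 5.7]
width: 0.041
grasp_force: 24.6
```

Request:
{"method": "play_rows", "body": {
  "increments": [
    [[0,0,0],[0,0,-0.01],0.35],
    [[0,0,0],[0,0,-0.03],0.35],
    [[0,0,0],[0,0,-0.05],0.35],
    [[0,0,0],[0.03,0.005,-0.01],0.35],
    [[0,0,0],[0.049,0.009,0],0.35],
    [[0,0,0],[0.049,0.009,0],0.35],
    [[0,0,0],[0.049,0.009,0],0.35],
    [[0,0,0],[0.049,0.009,0],0.35],
    [[0,0,0],[0.049,0.009,0],0.35],
    [[0,0,0],[0.049,0.009,0],0.35]
  ]
}}

```text
t: 19.73
ee_pos: [0.5096, 0.0151, 0.084]
ee_rot: [[-0.001, 1.0, 0.001], [1.0, 0.001, 0.0], [0.0, 0.001, -1.0]]
wrist_force: [0.7, 0.4, -0.3]
width: 0.0409
grasp_force: 25.5
```

Request:
{"method": "play_rows", "body": {
  "increments": [
    [[0,0,0],[0.049,0.009,0],0.35],
    [[0,0,0],[0.049,0.009,0],0.35],
    [[0,0,0],[0.049,0.009,0],0.35],
    [[0,0,0],[0.049,0.009,0],0.35],
    [[0,0,0],[0.049,0.009,0],0.35],
    [[0,0,0],[0.02,0.003,0],0.35],
    [[0,0,0],[0,0,0],0.35],
    [[0,0,0],[0,0,0],0.35],
    [[0,0,0],[0,0,0],0.35]
  ]
}}

```text
t: 20.85
ee_pos: [0.5568, 0.2772, 0.0833]
ee_rot: [[0.0, 1.0, -0.0], [1.0, -0.0, -0.0], [-0.0, -0.0, -1.0]]
wrist_force: [0.3, 0.5, -1.0]
width: 0.0403
grasp_force: 25.5
```

```bash
python3 go.py .558 .2767 -.012 90
```

```text
t 20.85 pos [0.5568 0.2772 0.0833] yaw 89.98 tilt [-0.0004 -0.0004] w 0.0403 gf 25.5 F [ 0.3  0.5 -1. ]
turn -0.0003 shift -0.0005 0.0012 0.0953
```

Request:
{"method": "play_rows", "body": {
  "increments": [
    [[0,0,0],[-0.0005,0.001,0.03],0.35],
    [[0,0,0],[0,0,0.03],0.35],
    [[0,0,0],[0,0,0.02],0.35],
    [[0,0,0],[0,0,0.006],0.35],
    [[0,0,0],[0,0,0.004],0.35],
    [[0,0,0],[0,0,0.002],0.35],
    [[0,0,0],[0,0,0.001],0.35],
    [[0,0,0],[0,0,0],0.35],
    [[0,0,0],[0,0,0],0.35]
  ]
}}

```text
t: 21.98
ee_pos: [0.5581, 0.2781, -0.0095]
ee_rot: [[-0.001, 1.0, 0.0], [1.0, 0.001, 0.0], [0.0, 0.0, -1.0]]
wrist_force: [-0.0, -0.2, -0.2]
width: 0.0409
grasp_force: 25.5
```

Request:
{"method": "play_rows", "body": {
  "increments": [
    [[0,0,0],[0,0,0.001],0.35],
    [[0,0,0],[0,0,0.0005],0.35],
    [[0,0,0],[0,0,0],0.35]
  ]
}}

```text
t: 22.35
ee_pos: [0.5579, 0.278, -0.0114]
ee_rot: [[-0.001, 1.0, -0.0], [1.0, 0.001, -0.0], [-0.0, -0.0, -1.0]]
wrist_force: [0.1, -0.1, -0.5]
width: 0.0408
grasp_force: 25.5
```

Request:
{"method": "play_rows", "body": {
  "increments": [
    [[0,0,0],[-0.0013,0,0],0.35],
    [[0,0,0],[0,0,0.0005],0.35],
    [[0,0,0],[0,0,0.0005],0.35],
    [[0,0,0],[0,0,0],0.35]
  ]
}}

```text
t: 22.85
ee_pos: [0.558, 0.2767, -0.0121]
ee_rot: [[-0.001, 1.0, 0.0], [1.0, 0.001, -0.0], [-0.0, 0.0, -1.0]]
wrist_force: [-1.2, -0.7, 3.3]
width: 0.0406
grasp_force: 25.9
```

Request:
{"method": "play_rows", "body": {
  "increments": [
    [[0,0,0],[0,0,0],0.6],
    [[0,0,0],[0,0,0],0.75],
    [[0,0,0],[0,0,0],0.8],
    [[0,0,0],[0,0,-0.02],0.8],
    [[0,0,0],[0,0,-0.04],1],
    [[0,0,0],[0,0,-0.05],1],
    [[0,0,0],[-0.055,0,0],1],
    [[0,0,0],[-0.055,0,0],1],
    [[0,0,0],[-0.055,0,0],1],
    [[0,0,0],[-0.055,0,0],1]
  ]
}}

```text
t: 24.1
ee_pos: [0.5586, 0.0551, 0.0993]
ee_rot: [[-0.001, 1.0, 0.002], [1.0, 0.001, 0.0], [0.0, 0.002, -1.0]]
wrist_force: [0.9, -0.2, 0.0]
width: 0.0852
grasp_force: 0.0
```

```bash
python3 go.py .593 -.298 .1 68.5
python3 - <<'E'
from orth import *
ims={n:avg(n,6) for n in("top","scene")}
np.savez("ims2.npz",**ims)
# pot: dark lid inside ring: cream body hidden. measure silhouette hull vs ring
P=(.56,.2735)
for n in ims:
    o,X,Y=orth(n,ims[n],P,.004,.045); 
    ring=(o.min(2)>115); rr=np.hypot(X-P[0],Y-P[1]); 
    q=np.argwhere(ring&(rr<.032)&(rr>.018)); print(n,"ring pts",len(q))
    A=np.c_[2*q,np.ones(len(q))];s=np.linalg.lstsq(A,(q**2).sum(1),rcond=None)[0]
    print("  ring fit",P[0]-.045+s[0]*.0005,P[1]-.045+s[1]*.0005,"r",np.sqrt(s[2]+s[0]**2+s[1]**2)*.5)
    o3,_,_=orth(n,ims[n],P,.034,.045)
    print("  cross x",o3[::6,90].mean(1).round().astype(int)); print("  cross y",o3[90,::6].mean(1).round().astype(int))
# case edges
o,X,Y=orth("top",ims["top"],(.596,-.298),.028,.08)
g=(o[...,1]<85).astype(np.uint8);g=cv2.morphologyEx(g,cv2.MORPH_OPEN,np.ones((9,9)))
N,L,st,ce=cv2.connectedComponentsWithStats(g);i=L[160,160];q=np.argwhere(L==i)*.0005+[.516,-.378]
ev=np.linalg.eigh(np.cov(q.T))[1][:,1];print("case top",rect(q),"pca",np.degrees(np.arctan2(ev[1],ev[0]))%180,q.mean(0))
cv2.imwrite("pics/case.png",np.hstack([np.clip(o[...,::-1],0,255).astype(np.uint8),cv2.cvtColor(((L==i)*255).astype(np.uint8),cv2.COLOR_GRAY2BGR)]))
E
```

```text
t 24.1 pos [0.5586 0.0551 0.0993] yaw 90.07 tilt [0.0019 0.0001] w 0.0852 gf 0.0 F [ 0.9 -0.2  0. ]
turn 0.3765 shift -0.316 0.1615 -0.0007
top ring pts 3947
  ring fit 0.5602089365166981 0.2743765702700921 r 25.237288330220643
  cross x [163 161 156 148 143 144 150 154 148 133 120 116 115 112 106 100  94  88
  83  78  78 101 133 126  84  68  94 119 125 124]
  cross y [ 52  52  57  65  84 110 142 161 166 167 167 166 163 154 133 100  64  42
  36  37  37  33  33  64 104 122 125 126 125 126]
scene ring pts 1752
  ring fit 0.5578791626112827 0.27307602708925 r 25.683470510420896
  cross x [140 154 157 154 146 131 119 103  81  64  60  60  62  63  63  64  63  63
  62  62  62  74  85  74  45  39  64 110 144 155]
  cross y [ 49  60  73  78  79  71  61  51  53  56  60  61  63  65  65  64  63  60
  60  69  91 122 142 154 156 156 155 155 156 156]
case top (array([ 0.59575, -0.29825]), 159.5, 159.5, np.float64(90.0)) pca 159.81741349721642 [ 0.59620742 -0.29904497]
```

Request:
{"method": "play_rows", "body": {
  "increments": [
    [[0,0,0],[-0.055,0,0],1],
    [[0,0,0],[-0.055,0,0],1],
    [[0,0,0],[-0.03,0,0],1],
    [[0,0,0],[0,0,0],1]
  ]
}}

```text
t: 25.2
ee_pos: [0.5584, -0.0847, 0.0976]
ee_rot: [[0.001, 1.0, -0.0], [1.0, -0.001, -0.0], [-0.0, -0.0, -1.0]]
wrist_force: [0.6, -0.6, -0.2]
width: 0.0852
grasp_force: 0.0
```

Run:
```python
from orth import *
ims={n:avg(n,6) for n in("top","scene")}
np.savez("ims2.npz",**ims)
f=lambda a:cv2.resize(np.clip(a[...,::-1],0,255).astype(np.uint8),(260,260))
P=(.56,.2735)
row=[f(orth(n,ims[n],P,z,.045)[0]) for n,z in(("top",.004),("top",.034),("scene",.034))]
o,X,Y=orth("top",ims["top"],(.596,-.298),.028,.08)
m=((o[...,1]<100)&(o[...,2]-o[...,0]<45)).astype(np.uint8)
m=cv2.morphologyEx(m,cv2.MORPH_OPEN,np.ones((11,11)))
N,L,st,ce=cv2.connectedComponentsWithStats(m);print(st[:,4]);i=1+np.argmax(st[1:,4])
q=np.argwhere(L==i)*.0005+[.516,-.378]
ev=np.linalg.eigh(np.cov(q.T))[1][:,1];print("case top",rect(q),"pca",np.degrees(np.arctan2(ev[1],ev[0]))%180,q.mean(0))
osc,_,_=orth("scene",ims["scene"],(.596,-.298),.028,.08)
row2=[f(o),cv2.resize(cv2.cvtColor(((L==i)*255).astype(np.uint8),cv2.COLOR_GRAY2BGR),(260,260)),f(osc)]
cv2.imwrite("pics/c1.png",np.vstack([np.hstack(row),np.hstack(row2)]))
```

```text
[81248 21152]
case top (array([ 0.59500964, -0.29603821]), 58.91378402709961, 97.3539810180664, np.float64(67.27589416503906)) pca 68.08923609150195 [ 0.59495343 -0.29566452]
```

View pics/c1.png

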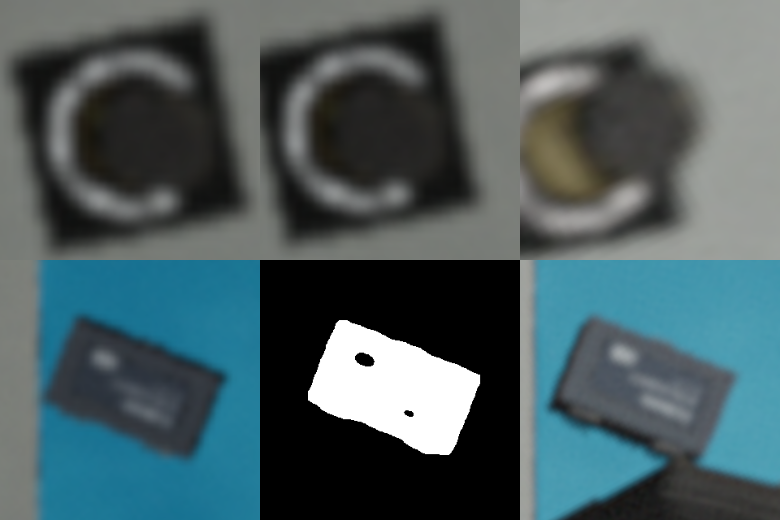

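The case mask is clean: 59 x 97 mm at 68°, with its top-face centre at (0.595, -0.296). The pot stands inside its ring but seems a few mm off towards -y, so I'll measure the lid numerically.

```bash
python3 go.py .592 -.2963 .1 68
python3 - <<'E'
from orth import *
from scipy.optimize import least_squares
ims=np.load("ims2.npz");P=(.56,.2735);b={}
for n in ims:
    # ring: bright points at z=.004
    o,X,Y=orth(n,ims[n],P,.004,.045);rr=np.hypot(X-P[0],Y-P[1]);g=o.mean(2)
    th=np.linspace(0,2*np.pi,180,endpoint=False)
    def circ(img,c0,r0,r1,sign,arc=None):
        pts=[]
        for t in th:
            rs=np.arange(r0,r1,.00025);xx=(c0[0]+rs*np.cos(t)-P[0]+.045)/.0005;yy=(c0[1]+rs*np.sin(t)-P[1]+.045)/.0005
            v=cv2.remap(img.astype(np.float32),yy.astype(np.float32)[None],xx.astype(np.float32)[None],1)[0]
            if sign==0:
                i=v.argmax()
                if v[i]<105 or i in(0,len(rs)-1):continue
            else:
                d=np.abs(np.gradient(v));i=d.argmax()
                if d[i]<sign or i in(0,len(rs)-1):continue
            pts.append((c0[0]+rs[i]*np.cos(t),c0[1]+rs[i]*np.sin(t)))
        return np.array(pts)
    def fit(p,R): 
        s=least_squares(lambda s:np.hypot(p[:,0]-s[0],p[:,1]-s[1])-R,[p[:,0].mean(),p[:,1].mean()],loss="soft_l1",f_scale=.0007);return s.x.round(4),len(p),np.abs(s.fun).mean().round(5)
    # only the side facing the camera is free of the pot: limit by visible bright ring
    print(n,"ring",fit(circ(g,P,.021,.029,0),.0255))
    o3=orth(n,ims[n],P,.034,.045)[0]
    for c in[(.56,.272),(.558,.269)]: print("  lid",fit(circ(o3.mean(2),c,.016,.026,1.2),.021))
E
```

```text
t 25.8 pos [ 0.5584 -0.083   0.0977] yaw 90.08 tilt [-0.  0.] w 0.0856 gf 0.0 F [0.2 0.6 0.2]
turn 0.3854 shift -0.1852 0.1111 -0.0023
top ring (array([0.5615, 0.274 ]), 113, np.float64(0.00022))
  lid (array([0.5596, 0.2681]), 100, np.float64(0.00246))
  lid (array([0.5594, 0.2655]), 123, np.float64(0.00158))
scene ring (array([0.5577, 0.2731]), 131, np.float64(0.00031))
  lid (array([0.5586, 0.2684]), 124, np.float64(0.00135))
  lid (array([0.558 , 0.2676]), 157, np.float64(0.00169))
```

Run:
```python
from orth import *
ims=np.load("ims2.npz")
for n,cx in(("top",.5615),("scene",.5577)):
    for z in(.004,.034):
        o,X,Y=orth(n,ims[n],(cx,.2735),z,.045)
        l=o[84:97].mean(0)
        print(n,z);print(" y-.2735 mm",[f"{-45+i*.5:.0f}:{l[i].mean():.0f}/{l[i,0]-l[i,2]:.0f}" for i in range(18,180,4)])
```

```text
top 0.004
 y-.2735 mm ['-36:66/1', '-34:44/0', '-32:35/0', '-30:53/-1', '-28:90/-1', '-26:125/-2', '-24:133/-2', '-22:111/-2', '-20:73/2', '-18:41/7', '-16:26/12', '-14:21/12', '-12:22/7', '-10:26/3', '-8:30/2', '-6:33/2', '-4:34/2', '-2:35/2', '0:35/2', '2:35/2', '4:36/2', '6:36/2', '8:36/2', '10:36/2', '12:35/2', '14:35/2', '16:35/2', '18:35/2', '20:37/3', '22:38/4', '24:38/4', '26:36/3', '28:32/2', '30:29/2', '32:41/2', '34:64/1', '36:89/2', '38:111/3', '40:118/3', '42:123/2', '44:122/2']
top 0.034
 y-.2735 mm ['-36:101/-2', '-34:133/-3', '-32:134/-3', '-30:104/-2', '-28:65/3', '-26:32/9', '-24:25/12', '-22:21/10', '-20:23/5', '-18:27/2', '-16:32/1', '-14:34/2', '-12:35/2', '-10:35/2', '-8:35/2', '-6:35/1', '-4:36/1', '-2:36/2', '0:36/2', '2:35/2', '4:35/2', '6:35/2', '8:35/2', '10:36/2', '12:37/3', '14:38/3', '16:36/3', '18:32/2', '20:27/2', '22:36/1', '24:57/1', '26:83/2', '28:107/3', '30:117/3', '32:122/2', '34:122/2', '36:122/1', '38:121/1', '40:122/2', '42:122/2', '44:123/2']
scene 0.004
 y-.2735 mm ['-36:66/1', '-34:61/1', '-32:74/2', '-30:98/3', '-28:118/2', '-26:128/1', '-
[... 213 characters left out ...]
/5', '12:61/4', '14:64/3', '16:65/3', '18:65/3', '20:64/3', '22:62/3', '24:62/3', '26:63/3', '28:64/2', '30:64/2', '32:62/3', '34:64/4', '36:70/4', '38:81/4', '40:99/4', '42:118/4', '44:135/3']
scene 0.034
 y-.2735 mm ['-36:85/37', '-34:83/36', '-32:76/34', '-30:68/29', '-28:59/24', '-26:49/17', '-24:43/10', '-22:44/4', '-20:50/1', '-18:56/1', '-16:59/1', '-14:59/1', '-12:61/2', '-10:63/2', '-8:63/2', '-6:63/2', '-4:64/3', '-2:64/4', '0:64/3', '2:64/2', '4:64/3', '6:62/3', '8:61/4', '10:62/4', '12:70/5', '14:84/5', '16:102/4', '18:122/4', '20:138/3', '22:149/3', '24:155/2', '26:157/1', '28:158/1', '30:157/1', '32:157/1', '34:157/2', '36:157/1', '38:156/1', '40:156/1', '42:156/1', '44:156/2']
```

The pot is about 2–3 mm short in y. I'll mend it by closing the fingers along y around it, so it slides to centre.

Request:
{"method": "play_rows", "body": {
  "increments": [
    [[0,0,0],[0.05,0,0],1],
    [[0,0,0],[0.052,0,0],1],
    [[0,0,0],[0.052,0,0],1],
    [[0,0,0],[0.052,0,0],1],
    [[0,0,0],[0.052,0,0],1],
    [[0,0,0],[0.052,0,0],1],
    [[0,0,0],[0.046,0,0],1],
    [[0,0,0],[0,0,0],1]
  ]
}}

```text
t: 26.8
ee_pos: [0.5579, 0.2758, 0.0977]
ee_rot: [[-0.004, 1.0, 0.001], [1.0, 0.004, 0.001], [0.001, 0.001, -1.0]]
wrist_force: [-0.4, -1.3, 0.1]
width: 0.0856
grasp_force: 0.0
```

Request:
{"method": "play_rows", "body": {
  "increments": [
    [[0,0,0.175],[0,0,0],1],
    [[0,0,0.175],[0,0,0],1],
    [[0,0,0.175],[0,0,0],1],
    [[0,0,0.175],[0,0,0],1],
    [[0,0,0.175],[0,0,0],1],
    [[0,0,0.175],[0,0,0],1],
    [[0,0,0.175],[0,0,0],1],
    [[0,0,0.175],[0,0,0],1],
    [[0,0,0.17],[0,0,0],1],
    [[0,0,0],[0,0,0],1]
  ]
}}

```text
t: 28.05
ee_pos: [0.558, 0.2716, 0.0976]
ee_rot: [[1.0, 0.002, -0.0], [0.002, -1.0, -0.0], [-0.0, 0.0, -1.0]]
wrist_force: [0.1, 0.4, -0.6]
width: 0.0852
grasp_force: 0.0
```

```bash
python3 go.py .558 .2738 -.011 0
```

```text
t 28.05 pos [0.558  0.2716 0.0976] yaw 0.13 tilt [-0.0003 -0.0004] w 0.0852 gf 0.0 F [ 0.1  0.4 -0.6]
turn 0.0022 shift 0.0 -0.0022 0.1086
```

Request:
{"method": "play_rows", "body": {
  "increments": [
    [[0,0,0],[0,-0.002,0.03],1],
    [[0,0,0],[0,0,0.03],1],
    [[0,0,0],[0,0,0.03],0.9],
    [[0,0,0],[0,0,0.01],0.8],
    [[0,0,0],[0,0,0.007],0.75],
    [[0,0,0],[0,0,0],0.75],
    [[0,0,0],[0,0,0],0.75]
  ]
}}

```text
t: 28.92
ee_pos: [0.5587, 0.275, -0.0084]
ee_rot: [[1.0, 0.002, 0.001], [0.002, -1.0, 0.001], [0.001, -0.001, -1.0]]
wrist_force: [0.7, 0.9, -0.0]
width: 0.0639
grasp_force: 0.0
```

```bash
python3 go.py .558 .2738 -.011 0
```

```text
t 28.93 pos [ 0.5587  0.275  -0.0084] yaw 0.13 tilt [0.0014 0.0007] w 0.0639 gf 0.0 F [ 0.7  0.9 -0. ]
turn 0.0022 shift -0.0007 0.0012 0.0026
```

Correct y by -1.2 mm, lower 2 mm, close, then open and rise.

Request:
{"method": "play_rows", "body": {
  "increments": [
    [[0,0,0],[0,0.0012,0.002],0.7],
    [[0,0,0],[0,0,0],0.6],
    [[0,0,0],[0,0,0],0.5],
    [[0,0,0],[0,0,0],0.42],
    [[0,0,0],[0,0,0],0.42],
    [[0,0,0],[0,0,0],0.42]
  ],
  "newtons": 20
}}

```text
t: 29.68
ee_pos: [0.5581, 0.2736, -0.011]
ee_rot: [[1.0, 0.002, 0.0], [0.002, -1.0, 0.0], [0.0, -0.0, -1.0]]
wrist_force: [-1.6, -1.1, 5.5]
width: 0.0409
grasp_force: 20.0
```

Request:
{"method": "play_rows", "body": {
  "increments": [
    [[0,0,0],[0,0,0],0.55],
    [[0,0,0],[0,0,0],0.7],
    [[0,0,0],[0,0,0],0.75],
    [[0,0,0],[0,0,-0.02],0.75],
    [[0,0,0],[0,0,-0.04],1],
    [[0,0,0],[0,0,-0.05],1],
    [[0,0,-0.17],[0,0,0],1],
    [[0,0,-0.17],[0,0,0],1],
    [[0,0,-0.17],[0,0,0],1],
    [[0,0,-0.17],[0,0,0],1]
  ],
  "newtons": 25
}}

```text
t: 30.92
ee_pos: [0.5583, 0.2737, 0.1003]
ee_rot: [[0.773, 0.635, 0.001], [0.635, -0.773, 0.001], [0.001, 0.0, -1.0]]
wrist_force: [-0.2, -0.6, 0.1]
width: 0.0853
grasp_force: 0.0
```

```bash
python3 go.py .592 -.2963 .1 68
```

```text
t 30.93 pos [0.5583 0.2737 0.1003] yaw 39.39 tilt [0.0013 0.0006] w 0.0853 gf 0.0 F [-0.2 -0.6  0.1]
turn -0.4994 shift -0.5159 0.2448 0.0003
```

Request:
{"method": "play_rows", "body": {
  "increments": [
    [[0,0,-0.167],[0,0,0],1],
    [[0,0,-0.167],[0,0,0],1],
    [[0,0,-0.165],[0,0,0],1],
    [[0,0,0],[-0.047,0.0223,0],1],
    [[0,0,0],[-0.047,0.0223,0],1],
    [[0,0,0],[-0.047,0.0223,0],1],
    [[0,0,0],[-0.047,0.0223,0],1],
    [[0,0,0],[-0.047,0.0223,0],1],
    [[0,0,0],[-0.047,0.0223,0],1],
    [[0,0,0],[-0.047,0.0223,0],1]
  ]
}}

```text
t: 32.17
ee_pos: [0.5777, -0.0919, 0.1003]
ee_rot: [[0.38, 0.925, 0.002], [0.925, -0.38, -0.0], [0.0, 0.002, -1.0]]
wrist_force: [0.1, -0.2, 0.4]
width: 0.0853
grasp_force: 0.0
```

Request:
{"method": "play_rows", "body": {
  "increments": [
    [[0,0,0],[-0.047,0.0223,0],1],
    [[0,0,0],[-0.047,0.0223,0],1],
    [[0,0,0],[-0.047,0.0223,0],1],
    [[0,0,0],[-0.046,0.022,0],1],
    [[0,0,0],[0,0,0],1],
    [[0,0,0],[0,0,0],1],
    [[0,0,0],[0,0,0],1]
  ]
}}

```text
t: 33.05
ee_pos: [0.5884, -0.2956, 0.0991]
ee_rot: [[0.379, 0.925, -0.0], [0.925, -0.379, 0.0], [0.0, -0.0, -1.0]]
wrist_force: [0.6, 0.1, 0.9]
width: 0.0854
grasp_force: 0.0
```

```bash
python3 go.py .592 -.2963 -.012 68
```

```text
t 33.05 pos [ 0.5884 -0.2956  0.0991] yaw 67.72 tilt [-0.      0.0003] w 0.0854 gf 0.0 F [0.6 0.1 0.9]
turn -0.005 shift 0.0007 0.0036 0.1111
```

Request:
{"method": "play_rows", "body": {
  "increments": [
    [[0,0,-0.005],[0.0007,0.0036,0],1],
    [[0,0,0],[0,0,0.04],1],
    [[0,0,0],[0,0,0.03],1],
    [[0,0,0],[0,0,0.025],1],
    [[0,0,0],[0,0,0.01],1],
    [[0,0,0],[0,0,0.006],1],
    [[0,0,0],[0,0,0.005],1],
    [[0,0,0],[0,0,0.005],1],
    [[0,0,0],[0,0,0],1]
  ],
  "newtons": 40
}}

```text
t: 34.17
ee_pos: [0.592, -0.2976, -0.0223]
ee_rot: [[0.376, 0.927, -0.0], [0.927, -0.376, 0.0], [0.0, -0.0, -1.0]]
wrist_force: [0.5, -0.4, -0.0]
width: 0.0854
grasp_force: 0.0
```

```bash
python3 go.py .592 -.2963 -.022 68
```

```text
t 34.17 pos [ 0.592  -0.2976 -0.0223] yaw 67.93 tilt [-0.0001  0.0001] w 0.0854 gf 0.0 F [ 0.5 -0.4 -0. ]
turn -0.0012 shift 0.0012 -0.0004 -0.0003
```

Request:
{"method": "play_rows", "body": {
  "increments": [
    [[0,0,0],[0.0012,0,0],0.9],
    [[0,0,0],[0,0,0],0.8],
    [[0,0,0],[0,0,0],0.7],
    [[0,0,0],[0,0,0],0.55],
    [[0,0,0],[0,0,0],0.55],
    [[0,0,0],[0,0,0],0.55]
  ]
}}

```text
t: 34.92
ee_pos: [0.5928, -0.2966, -0.0219]
ee_rot: [[0.376, 0.927, 0.001], [0.927, -0.376, -0.0], [-0.0, 0.001, -1.0]]
wrist_force: [-0.8, 0.1, 5.7]
width: 0.0556
grasp_force: 43.4
```

Request:
{"method": "play_rows", "body": {
  "increments": [
    [[0,0,0],[0,0,-0.005],0.5],
    [[0,0,0],[0,0,-0.02],0.5],
    [[0,0,0],[0,0,-0.03],0.5],
    [[0,0,0],[0,0,-0.03],0.5],
    [[0,0,0],[0,0,0],0.5],
    [[0,0,0],[0,0,0],0.5]
  ]
}}

```text
t: 35.67
ee_pos: [0.5921, -0.2963, 0.0626]
ee_rot: [[0.376, 0.927, -0.0], [0.927, -0.376, 0.0], [0.0, -0.0, -1.0]]
wrist_force: [-0.8, 0.2, -0.9]
width: 0.055
grasp_force: 42.8
```

```bash
python3 go.py .4575 .106 .063 84.6
```

```text
t 35.67 pos [ 0.5921 -0.2963  0.0626] yaw 67.94 tilt [-0.0002  0.0001] w 0.055 gf 42.8 F [-0.8  0.2 -0.9]
turn -0.2907 shift 0.3878 -0.1719 -0.0004
```

Request:
{"method": "play_rows", "body": {
  "increments": [
    [[0,0,-0.145],[0,0,0],0.5],
    [[0,0,-0.146],[0,0,0],0.5],
    [[0,0,0],[0.025,-0.011,0],0.5],
    [[0,0,0],[0.045,-0.02,0],0.5],
    [[0,0,0],[0.045,-0.02,0],0.5],
    [[0,0,0],[0.045,-0.02,0],0.5],
    [[0,0,0],[0.045,-0.02,0],0.5],
    [[0,0,0],[0.045,-0.02,0],0.5],
    [[0,0,0],[0.045,-0.02,0],0.5],
    [[0,0,0],[0.045,-0.02,0],0.5]
  ]
}}

```text
t: 36.92
ee_pos: [0.4725, 0.0574, 0.0617]
ee_rot: [[0.094, 0.996, -0.002], [0.996, -0.094, -0.0], [-0.0, -0.002, -1.0]]
wrist_force: [1.2, -0.5, -1.0]
width: 0.055
grasp_force: 42.8
```

Request:
{"method": "play_rows", "body": {
  "increments": [
    [[0,0,0],[0.035,-0.015,0],0.5],
    [[0,0,0],[0.0128,-0.0059,0],0.5],
    [[0,0,0],[0,0,0],0.5],
    [[0,0,0],[0,0,0],0.5],
    [[0,0,0],[0,0,0],0.5]
  ]
}}

```text
t: 37.55
ee_pos: [0.4581, 0.1048, 0.0626]
ee_rot: [[0.095, 0.995, 0.0], [0.995, -0.095, -0.0], [-0.0, 0.0, -1.0]]
wrist_force: [0.4, -0.3, -0.7]
width: 0.0552
grasp_force: 42.8
```

```bash
python3 go.py .4575 .106 -.018 84.6
```

```text
t 37.55 pos [0.4581 0.1048 0.0626] yaw 84.54 tilt [ 0.     -0.0001] w 0.0552 gf 42.8 F [ 0.4 -0.3 -0.7]
turn -0.0011 shift 0.0012 -0.0007 0.0806
```

Request:
{"method": "play_rows", "body": {
  "increments": [
    [[0,0,0],[0.001,-0.0007,0.025],0.5],
    [[0,0,0],[0,0,0.025],0.5],
    [[0,0,0],[0,0,0.018],0.5],
    [[0,0,0],[0,0,0.006],0.5],
    [[0,0,0],[0,0,0.003],0.5],
    [[0,0,0],[0,0,0.001],0.5],
    [[0,0,0],[0,0,0],0.5]
  ]
}}

```text
t: 38.42
ee_pos: [0.4575, 0.1069, -0.0149]
ee_rot: [[0.094, 0.996, 0.001], [0.996, -0.094, 0.0], [0.0, 0.001, -1.0]]
wrist_force: [0.0, 0.3, -2.0]
width: 0.0549
grasp_force: 42.8
```

Request:
{"method": "play_rows", "body": {
  "increments": [
    [[0,0,0],[0,0,0.001],0.5],
    [[0,0,0],[0,0,0],0.5]
  ]
}}

```text
t: 38.67
ee_pos: [0.4573, 0.1069, -0.0161]
ee_rot: [[0.094, 0.996, 0.0], [0.996, -0.094, 0.0], [0.0, 0.0, -1.0]]
wrist_force: [0.3, 0.5, -1.3]
width: 0.0554
grasp_force: 42.8
```

```bash
python3 go.py .4575 .106 -.018 84.6
```

```text
t 38.67 pos [ 0.4573  0.1069 -0.0161] yaw 84.62 tilt [0.0004 0.0001] w 0.0554 gf 42.8 F [ 0.3  0.5 -1.3]
turn 0.0004 shift -0.0008 0.0003 0.0019
```

Request:
{"method": "play_rows", "body": {
  "increments": [
    [[0,0,0],[-0.0008,0,0.0005],0.5],
    [[0,0,0],[0,0,0.0005],0.5],
    [[0,0,0],[0,0,0.0005],0.5],
    [[0,0,0],[0,0,0],0.5]
  ]
}}

```text
t: 39.17
ee_pos: [0.457, 0.106, -0.0179]
ee_rot: [[0.094, 0.996, -0.0], [0.996, -0.094, -0.0], [-0.0, -0.0, -1.0]]
wrist_force: [-0.7, 0.5, -0.9]
width: 0.055
grasp_force: 42.8
```

Request:
{"method": "play_rows", "body": {
  "increments": [
    [[0,0,0],[0,0,0.0005],0.5],
    [[0,0,0],[0,0,0.0003],0.5],
    [[0,0,0],[0,0,0],0.5]
  ]
}}

```text
t: 39.55
ee_pos: [0.4571, 0.106, -0.018]
ee_rot: [[0.094, 0.996, 0.0], [0.996, -0.094, 0.0], [0.0, 0.0, -1.0]]
wrist_force: [-3.7, -0.3, 11.1]
width: 0.0549
grasp_force: 44.2
```

Request:
{"method": "play_rows", "body": {
  "increments": [
    [[0,0,0],[0,0,0],0.75],
    [[0,0,0],[0,0,0],0.85],
    [[0,0,0],[0,0,0],0.95],
    [[0,0,0],[0,0,0],1],
    [[0,0,0],[0,0,-0.02],1],
    [[0,0,0],[0,0,-0.04],1],
    [[0,0,0],[0,0,-0.05],1],
    [[0,0,0.169],[0,0,0],1]
  ],
  "newtons": 25
}}

```text
t: 40.55
ee_pos: [0.4597, 0.1066, 0.0948]
ee_rot: [[0.263, 0.965, 0.006], [0.965, -0.263, 0.001], [0.003, 0.006, -1.0]]
wrist_force: [0.2, 0.8, -0.6]
width: 0.0857
grasp_force: 0.0
```

```bash
python3 go.py .5874 -.1077 .08 74.9
```

```text
t 40.55 pos [0.4597 0.1066 0.0948] yaw 74.75 tilt [0.0064 0.0015] w 0.0857 gf 0.0 F [ 0.2  0.8 -0.6]
turn -0.0026 shift -0.1736 0.1791 0.0148
```

Request:
{"method": "play_rows", "body": {
  "increments": [
    [[0,0,0],[-0.035,0.036,0.003],1],
    [[0,0,0],[-0.035,0.036,0.003],1],
    [[0,0,0],[-0.035,0.036,0.003],1],
    [[0,0,0],[-0.035,0.036,0.003],1],
    [[0,0,0],[-0.034,0.035,0.003],1],
    [[0,0,0],[0,0,0],1],
    [[0,0,0],[0,0,0],1],
    [[0,0,0],[0,0,0],1]
  ]
}}

```text
t: 41.55
ee_pos: [0.5839, -0.1075, 0.0763]
ee_rot: [[0.259, 0.966, -0.001], [0.966, -0.259, 0.0], [0.0, -0.001, -1.0]]
wrist_force: [0.6, -0.6, 0.3]
width: 0.0855
grasp_force: 0.0
```

```bash
python3 go.py .5874 -.1077 -.015 74.9
python3 - <<'E'
from orth import *
ims={n:avg(n,6) for n in("top","scene")};np.savez("ims3.npz",**ims)
f=lambda a:cv2.resize(np.clip(255*(np.clip(a,0,170)/170)**.6,0,255)[...,::-1].astype(np.uint8),(260,260))
A=[f(orth(n,ims[n],(.459,.106),.032,.075)[0]) for n in ims]+[f(orth("top",ims["top"],(.459,.106),.004,.075)[0])]
B=[f(orth(n,ims[n],(.56,.2735),z,.045)[0]) for n,z in(("top",.004),("top",.034),("scene",.034))]
cv2.imwrite("pics/c2.png",np.vstack([np.hstack(A),np.hstack(B)]))
for n in ims:
    o,X,Y=orth(n,ims[n],(.459,.106),.032,.075)
    for s in ((145,155),):
        pass
    c={"top":(.4609,.1059),"scene":(.4571,.1052)}[n];a=np.radians(84.5)
    e=np.array([np.cos(a),np.sin(a)]);w=np.array([np.sin(a),-np.cos(a)])
    def prof(dirn,oth,z,L):
        o,_,_=orth(n,ims[n],c,z,.08);t=np.arange(-L,L+.1,3.)
        out=[]
        for q in t:
            v=[o[tuple(np.round(((dirn*q+oth*k)/1000+.08)/.0005).astype(int))] for k in(-12,-6,0,6,12)]
            m=np.mean(v,0);out.append(f"{q:.0f}:{m.mean():.0f}/{m[2]-m[0]:.0f}")
        return " ".join(out)
    print(n,"along",prof(e,w,.032,66));print(n,"across",prof(w,e,.032,45))
    for nm,z in(("pot",.034),):
        cx={"top":.5615,"scene":.5577}[n];o,_,_=orth(n,ims[n],(cx,.2735),z,.045);l=o[84:97].mean(0)
        print(n,"pot y",[f"{-45+i*.5:.0f}:{l[i].mean():.0f}" for i in range(30,150,4)])
E
```

```text
t 41.55 pos [ 0.5839 -0.1075  0.0763] yaw 74.99 tilt [-0.0008  0.0003] w 0.0855 gf 0.0 F [ 0.6 -0.6  0.3]
turn 0.0015 shift 0.0007 0.0034 0.0913
top along -66:202/-20 -63:171/-18 -60:137/-7 -57:132/1 -54:103/3 -51:56/4 -48:46/10 -45:55/13 -42:58/12 -39:56/12 -36:52/12 -33:54/14 -30:61/15 -27:67/15 -24:70/15 -21:70/15 -18:68/15 -15:64/15 -12:61/16 -9:60/16 -6:61/16 -3:65/16 0:70/15 3:74/15 6:73/15 9:73/16 12:75/16 15:77/16 18:78/15 21:76/15 24:75/15 27:71/15 30:64/15 33:56/13 36:55/11 39:56/12 42:62/12 45:81/10 48:94/5 51:73/4 54:58/36 57:77/87 60:96/115 63:100/120 66:100/119
top across -45:92/107 -42:64/67 -39:55/16 -36:99/1 -33:135/3 -30:107/4 -27:66/9 -24:56/12 -21:56/12 -18:54/13 -15:54/15 -12:56/16 -9:59/17 -6:67/16 -3:76/16 0:75/16 3:71/15 6:76/15 9:76/15 12:66/14 15:56/12 18:56/12 21:56/12 24:47/10 27:37/5 30:61/1 33:110/1 36:117/1 39:73/4 42:50/40 45:75/91
top pot y ['-30:103', '-28:64', '-26:31', '-24:23', '-22:19', '-20:22', '-18:27', '-16:31', '-14:33', '-12:34', '-10:35', '-8:35', '-6:35', '-4:35', '-2:35', '0:35', '2:35', '4:35', '6:35', '8:35', '10:36', '12:36', '14:36',
[... 463 characters left out ...]
11/-9 48:116/-9 51:119/-9 54:122/-9 57:124/-10 60:126/-10 63:126/-10 66:126/-10
scene across -45:87/14 -42:87/3 -39:89/-3 -36:91/-4 -33:99/-6 -30:104/-8 -27:108/-9 -24:108/-9 -21:108/-9 -18:108/-9 -15:110/-9 -12:111/-9 -9:112/-8 -6:113/-9 -3:115/-9 0:115/-9 3:116/-9 6:115/-9 9:115/-9 12:116/-9 15:116/-9 18:116/-9 21:115/-9 24:115/-9 27:115/-9 30:114/-10 33:114/-9 36:113/-8 39:113/-9 42:113/-9 45:112/-9
scene pot y ['-30:70', '-28:61', '-26:51', '-24:44', '-22:44', '-20:49', '-18:55', '-16:58', '-14:59', '-12:59', '-10:61', '-8:63', '-6:63', '-4:63', '-2:63', '0:63', '2:63', '4:62', '6:61', '8:61', '10:63', '12:68', '14:79', '16:94', '18:111', '20:127', '22:141', '24:150', '26:154', '28:156']
```

View pics/c2.png

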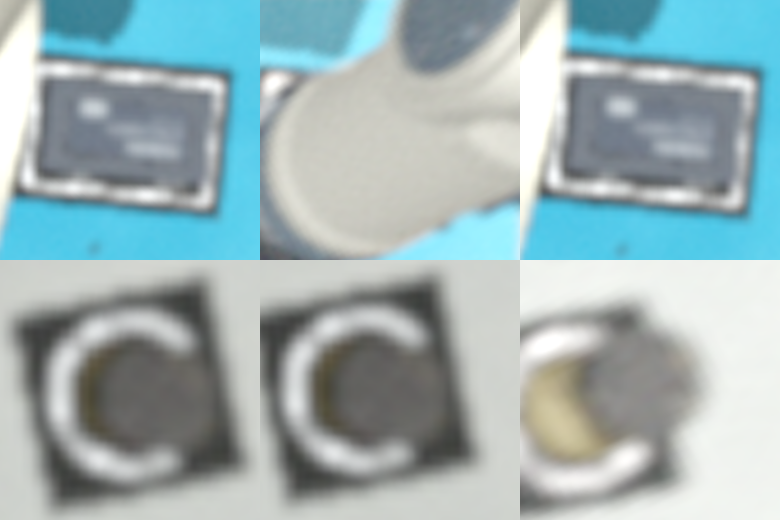

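The case is inside its rectangle, perhaps 2 mm towards -y, which I'll check later with a clear view. The pot is inside its ring. For the driver I'll narrow the fingers and feel for the surface.

Request:
{"method": "play_rows", "body": {
  "increments": [
    [[0,0,0],[0.0007,0.0034,0],0.35],
    [[0,0,0],[0,0,0.02],0.35],
    [[0,0,0],[0,0,0.025],0.35],
    [[0,0,0],[0,0,0.025],0.35],
    [[0,0,0],[0,0,0.01],0.35],
    [[0,0,0],[0,0,0.004],0.35],
    [[0,0,0],[0,0,0],0.35],
    [[0,0,0],[0,0,0],0.35]
  ]
}}

```text
t: 43.15
ee_pos: [0.5888, -0.1089, -0.0068]
ee_rot: [[0.26, 0.966, 0.001], [0.966, -0.26, -0.0], [0.0, 0.001, -1.0]]
wrist_force: [0.7, -0.1, -0.8]
width: 0.0298
grasp_force: 0.0
```

```bash
python3 go.py .5874 -.1077 -.015 74.9
```

```text
t 43.15 pos [ 0.5888 -0.1089 -0.0068] yaw 74.93 tilt [ 0.0013 -0.0002] w 0.0298 gf 0.0 F [ 0.7 -0.1 -0.8]
turn 0.0006 shift 0.0008 -0.0017 0.0082
```

Request:
{"method": "play_rows", "body": {
  "increments": [
    [[0,0,0],[0.0008,-0.0015,0.002],0.35],
    [[0,0,0],[0,0,0.002],0.35],
    [[0,0,0],[0,0,0.002],0.35],
    [[0,0,0],[0,0,0],0.35]
  ]
}}

```text
t: 43.65
ee_pos: [0.5867, -0.1076, -0.0139]
ee_rot: [[0.26, 0.966, -0.0], [0.966, -0.26, 0.0], [-0.0, -0.0, -1.0]]
wrist_force: [0.2, 0.5, 0.2]
width: 0.0297
grasp_force: 0.0
```

Request:
{"method": "play_rows", "body": {
  "increments": [
    [[0,0,0],[0,0,0.001],0.35],
    [[0,0,0],[0,0,0.001],0.35],
    [[0,0,0],[0,0,0.001],0.35],
    [[0,0,0],[0,0,0],0.35]
  ]
}}

```text
t: 44.15
ee_pos: [0.5869, -0.1076, -0.0167]
ee_rot: [[0.26, 0.966, -0.0], [0.966, -0.26, 0.0], [-0.0, -0.0, -1.0]]
wrist_force: [-0.1, 0.9, -0.6]
width: 0.0297
grasp_force: 0.0
```

Request:
{"method": "play_rows", "body": {
  "increments": [
    [[0,0,0],[0,0,0.001],0.35],
    [[0,0,0],[0,0,0.001],0.35],
    [[0,0,0],[0,0,0.001],0.35],
    [[0,0,0],[0,0,0],0.35]
  ]
}}

```text
t: 44.65
ee_pos: [0.5868, -0.1076, -0.0197]
ee_rot: [[0.26, 0.966, -0.0], [0.966, -0.26, 0.0], [-0.0, -0.0, -1.0]]
wrist_force: [0.1, -0.6, -0.0]
width: 0.0296
grasp_force: 0.0
```

Request:
{"method": "play_rows", "body": {
  "increments": [
    [[0,0,0],[0,0,0.001],0.35],
    [[0,0,0],[0,0,0.001],0.35],
    [[0,0,0],[0,0,0],0.35]
  ]
}}

```text
t: 45.02
ee_pos: [0.5868, -0.1076, -0.0217]
ee_rot: [[0.26, 0.966, -0.0], [0.966, -0.26, 0.0], [0.0, -0.0, -1.0]]
wrist_force: [0.8, -0.4, 0.1]
width: 0.0301
grasp_force: 0.0
```

Request:
{"method": "play_rows", "body": {
  "increments": [
    [[0,0,0],[0,0,0],0.2],
    [[0,0,0],[0,0,0],0.1],
    [[0,0,0],[0,0,0],0.05],
    [[0,0,0],[0,0,0],0.05]
  ]
}}

```text
t: 45.52
ee_pos: [0.5869, -0.1076, -0.0215]
ee_rot: [[0.26, 0.966, 0.0], [0.966, -0.26, -0.0], [0.0, 0.0, -1.0]]
wrist_force: [-0.2, -0.9, 2.6]
width: 0.0094
grasp_force: 24.5
```

Request:
{"method": "play_rows", "body": {
  "increments": [
    [[0,0,0],[0,0,-0.005],0.05],
    [[0,0,0],[0,0,-0.02],0.05],
    [[0,0,0],[0,0,-0.03],0.05],
    [[0,0,0],[0,0,-0.03],0.05],
    [[0,0,0],[0,0,0],0.05]
  ]
}}

```text
t: 46.15
ee_pos: [0.5891, -0.108, 0.067]
ee_rot: [[0.26, 0.966, 0.006], [0.966, -0.26, -0.001], [0.0, 0.006, -1.0]]
wrist_force: [-0.1, -1.4, -0.1]
width: 0.0096
grasp_force: 24.4
```

```bash
python3 go.py .5957 .1165 .063 96.7
```

```text
t 46.15 pos [ 0.5891 -0.108   0.067 ] yaw 74.93 tilt [ 0.0056 -0.001 ] w 0.0096 gf 24.4 F [-0.1 -1.4 -0.1]
turn -0.3799 shift 0.2222 0.0327 0.004
```

Request:
{"method": "play_rows", "body": {
  "increments": [
    [[0,0,-0.127],[0,0,0],0.05],
    [[0,0,-0.127],[0,0,0],0.05],
    [[0,0,-0.126],[0,0,0],0.05],
    [[0,0,0],[0.037,0.0055,0],0.05],
    [[0,0,0],[0.037,0.0055,0],0.05],
    [[0,0,0],[0.037,0.0055,0],0.05],
    [[0,0,0],[0.037,0.0055,0],0.05],
    [[0,0,0],[0.037,0.0055,0],0.05],
    [[0,0,0],[0.037,0.0055,0],0.05],
    [[0,0,0],[0,0,0],0.05]
  ]
}}

```text
t: 47.4
ee_pos: [0.5935, 0.119, 0.0632]
ee_rot: [[-0.119, 0.993, -0.0], [0.993, 0.119, 0.0], [0.0, -0.0, -1.0]]
wrist_force: [0.4, -0.2, -0.5]
width: 0.0091
grasp_force: 24.4
```

Request:
{"method": "play_rows", "body": {
  "increments": [
    [[0,0,0],[0,0,0.02],0.05],
    [[0,0,0],[0,0,0.02],0.05],
    [[0,0,0],[0,0,0.02],0.05],
    [[0,0,0],[0,0,0],0.05],
    [[0,0,0],[0,0,0],0.05]
  ]
}}

```text
t: 48.02
ee_pos: [0.5939, 0.1165, 0.0032]
ee_rot: [[-0.116, 0.993, -0.0], [0.993, 0.116, -0.0], [-0.0, -0.0, -1.0]]
wrist_force: [0.6, -0.5, -0.5]
width: 0.0096
grasp_force: 24.4
```

```bash
python3 go.py .5957 .1165 -.0175 96.7
```

```text
t 48.02 pos [0.5939 0.1165 0.0032] yaw 96.68 tilt [-0.0003 -0.0001] w 0.0096 gf 24.4 F [ 0.6 -0.5 -0.5]
turn -0.0003 shift -0.0002 0.0018 0.0207
```

Request:
{"method": "play_rows", "body": {
  "increments": [
    [[0,0,0],[0,0.0018,0.008],0.05],
    [[0,0,0],[0,0,0.006],0.05],
    [[0,0,0],[0,0,0.003],0.05],
    [[0,0,0],[0,0,0.001],0.05],
    [[0,0,0],[0,0,0],0.05],
    [[0,0,0],[0,0,0],0.05]
  ]
}}

```text
t: 48.78
ee_pos: [0.5956, 0.117, -0.0145]
ee_rot: [[-0.117, 0.993, 0.0], [0.993, 0.117, 0.0], [0.0, 0.0, -1.0]]
wrist_force: [0.3, 0.5, -0.6]
width: 0.0094
grasp_force: 24.4
```

```bash
python3 go.py .5957 .1165 -.0175 96.7
```

```text
t 48.77 pos [ 0.5956  0.117  -0.0145] yaw 96.7 tilt [0.0002 0.    ] w 0.0094 gf 24.4 F [ 0.3  0.5 -0.6]
turn 0.0001 shift -0.0005 0.0 0.003
```

Request:
{"method": "play_rows", "body": {
  "increments": [
    [[0,0,0],[-0.0005,0,0.001],0.05],
    [[0,0,0],[0,0,0.001],0.05],
    [[0,0,0],[0,0,0.0005],0.05],
    [[0,0,0],[0,0,0],0.05]
  ]
}}

```text
t: 49.28
ee_pos: [0.5956, 0.1165, -0.0172]
ee_rot: [[-0.117, 0.993, -0.0], [0.993, 0.117, -0.0], [-0.0, -0.0, -1.0]]
wrist_force: [0.2, -0.0, -0.1]
width: 0.0097
grasp_force: 24.4
```

Request:
{"method": "play_rows", "body": {
  "increments": [
    [[0,0,0],[0,0,0.0005],0.05],
    [[0,0,0],[0,0,0.0005],0.05],
    [[0,0,0],[0,0,0],0.05]
  ]
}}

```text
t: 49.65
ee_pos: [0.5956, 0.1165, -0.0176]
ee_rot: [[-0.117, 0.993, 0.0], [0.993, 0.117, 0.0], [0.0, 0.0, -1.0]]
wrist_force: [-1.9, -1.4, 5.7]
width: 0.0097
grasp_force: 25.2
```

Request:
{"method": "play_rows", "body": {
  "increments": [
    [[0,0,0],[0,0,0],0.2],
    [[0,0,0],[0,0,0],0.3],
    [[0,0,0],[0,0,0],0.35],
    [[0,0,0],[0,0,-0.01],0.35],
    [[0,0,0],[0,0,-0.03],0.35],
    [[0,0,0],[0,0,-0.05],1],
    [[0,0,0],[0,0,-0.05],1],
    [[0,0,0],[-0.03,-0.04,0],1],
    [[0,0,0],[-0.04,-0.04,0],1],
    [[0,0,0],[-0.05,-0.03,0],1]
  ]
}}

```text
t: 50.9
ee_pos: [0.499, -0.0162, 0.1227]
ee_rot: [[-0.118, 0.993, 0.001], [0.993, 0.118, -0.0], [-0.0, 0.001, -1.0]]
wrist_force: [1.0, -1.0, 0.2]
width: 0.0855
grasp_force: 0.0
```

Request:
{"method": "play_rows", "body": {
  "increments": [
    [[0,0,0],[-0.055,-0.02,0],1],
    [[0,0,0],[-0.055,-0.02,0],1],
    [[0,0,0],[-0.055,-0.02,0],1],
    [[0,0,0],[-0.055,-0.02,0],1],
    [[0,0,0],[-0.055,0,0],1],
    [[0,0,0],[-0.055,0,0],1],
    [[0,0,0],[0,0,0],1]
  ]
}}

```text
t: 51.78
ee_pos: [0.4599, -0.3564, 0.1227]
ee_rot: [[-0.114, 0.994, 0.002], [0.994, 0.114, -0.002], [-0.002, 0.002, -1.0]]
wrist_force: [-0.4, 0.2, -0.0]
width: 0.0853
grasp_force: 0.0
```

```bash
python3 go.py .4575 .106 .08 84.6
cat > chk.py <<'E'
from orth import *
ims={n:avg(n,6) for n in("top","scene")};np.savez("ims4.npz",**ims)
def fitrect(n,P,z,fn,R,S=.11):
    o,X,Y=orth(n,ims[n],P,z,S);m=(fn(o)&(np.hypot(X-P[0],Y-P[1])<R)).astype(np.uint8)
    N,L,st,ce=cv2.connectedComponentsWithStats(m)
    if N<2: return None
    i=1+np.argmax(st[1:,4]);q=np.argwhere(L==i)*.0005+[P[0]-S,P[1]-S];return rect(q),q.mean(0).round(4)
for n in ims:
    print(n)
    print(" red handle",fitrect(n,(.5975,.1165),.015,lambda o:(o[...,0]-o[...,1]>40),.07))
    print(" drv pad",fitrect(n,(.5995,.0965),.004,lambda o:o[...,2]-o[...,0]<65,.115,.12))
    print(" case pad",fitrect(n,(.459,.106),.004,lambda o:o[...,2]-o[...,0]<65,.09))
    print(" case top",fitrect(n,(.459,.106),.032,lambda o:(o[...,2]-o[...,0]>6.5)&(o.mean(2)<100)&(o.mean(2)>48)&(o[...,2]-o[...,0]<30),.07))
    # far/near edges of the case along its length, sampled on centre strips
    c={"top":(.4609,.1059),"scene":(.4571,.1052)}[n];a=np.radians(84.5);e=np.array([np.cos(a),np.sin(a)]);w=np.array([np.sin(a),-np.cos(a)])
    o,_,_=orth(n,ims[n],c,.032,.08)
    for nm,d,ot,L in(("along",e,w,66),("across",w,e,45)):
        out=[]
        for q in np.arange(-L,L+1,2.):
            if abs(q)<L*.4: continue
            v=np.mean([o[tuple(np.round(((d*q+ot*k)/1000+.08)/.0005).astype(int))] for k in range(-15,16,3)],0)
            out.append(f"{q:.0f}:{v.mean():.0f}/{v[2]-v[0]:.0f}")
        print(" ",nm," ".join(out))
E
python3 chk.py
```

```text
t 51.77 pos [ 0.4599 -0.3564  0.1227] yaw 96.52 tilt [ 0.0018 -0.002 ] w 0.0853 gf 0.0 F [-0.4  0.2 -0. ]
turn 0.2081 shift 0.4601 -0.0459 0.0427
top
 red handle ((array([0.59771692, 0.11727604]), 13.681842803955078, 89.1801986694336, np.float64(96.84277391433716)), array([0.5977, 0.1174]))
 drv pad ((array([0.6010744 , 0.09656726]), 45.83774948120117, 183.62533569335938, np.float64(96.58979511260986)), array([0.6011, 0.0966]))
 case pad ((array([0.46088269, 0.10574925]), 87.57391357421875, 123.76203918457031, np.float64(84.35944366455078)), array([0.4607, 0.1058]))
 case top ((array([0.45952924, 0.10467038]), 55.92949295043945, 97.47389221191406, np.float64(84.34557342529297)), array([0.4595, 0.1053]))
  along -66:74/85 -64:55/46 -62:62/14 -60:93/1 -58:127/1 -56:133/2 -54:108/2 -52:73/3 -50:50/7 -48:49/11 -46:56/13 -44:60/13 -42:62/13 -40:61/12 -38:58/12 -36:56/13 -34:56/14 -32:59/15 -30:64/16 -28:69/15 28:73/16 30:67/16 32:62/15 34:59/13 36:58/12 38:59/13 40:60/13 42:65/13 44:77/12 46:93/9 48:100/5 50:88/2 52:69/11 54:62/37 56:72/75 58:90/106 60:101/121 62:105/125 64:106/126 66:105
[... 832 characters left out ...]
, 0.0988]))
  along -66:102/-3 -64:66/-1 -62:40/2 -60:28/4 -58:30/4 -56:40/4 -54:51/6 -52:62/8 -50:74/10 -48:82/12 -46:87/13 -44:90/13 -42:91/12 -40:89/11 -38:86/12 -36:84/13 -34:84/15 -32:88/16 -30:93/16 -28:97/16 28:101/15 30:97/15 32:93/14 34:89/13 36:87/12 38:87/11 40:88/11 42:92/17 44:99/32 46:109/52 48:118/72 50:124/89 52:128/98 54:129/103 56:130/104 58:129/104 60:128/104 62:128/104 64:128/104 66:128/104
  across -45:135/100 -43:134/101 -41:134/101 -39:134/101 -37:134/102 -35:134/101 -33:131/94 -31:126/80 -29:116/60 -27:103/37 -25:94/19 -23:90/12 -21:89/10 -19:89/12 19:89/12 21:90/12 23:88/13 25:81/12 27:71/9 29:57/7 31:44/4 33:33/3 35:25/4 37:28/2 39:48/-1 41:85/-3 43:125/-4 45:152/-4
```

Everything measures as placed:
- **Driver:** centred to about 1 mm and aligned to 0.3°.
- **Case:** within about 1–2 mm and aligned to 0.1°.
- **Tape and pot:** inside their rings.

The arm is clear of everything, so I'm handing in.

```bash
python3 -c "
from workcell import r
print(r.close_job())"
```

```text
the job is handed in; nothing more can be done
None
```

I set the tape, pot, case and screwdriver down inside their outlines in the order asked and handed the job in at about 52 s of the 104 s allowed. My image measurements put each about 1–2 mm off centre, though one camera view read the pot and case about 3 mm off; the cup and reel were never approached.

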